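# Build a cell pack in the sprung jig and nest the empty cups

## Robot

A 6-joint arm with a two-finger parallel gripper is mounted at the origin on the work surface. World frame = base frame: x ahead of the robot, y to its left, z up, the work surface at z = 0. Lengths are in m, angles in rad, forces in N, time in s.
With the tool pointing down it reaches from about 0.25 to 0.8 m from the base axis. Payload 3.9 kg.
Tool frame: the origin (TCP) lies between the finger pads; the fingertips stand 8 mm ahead of it and the grasp point (between the pads) lies 11 mm behind it; z points along the fingers, y is the line along which they close (so a half turn about z gives the same grasp; the last joint's range is limited). The gripper opens to 85 mm and grips with 20 to 120 N. Pads are 22 mm wide; open, the fingers measure 114 mm over their backs; the gripper's body (76 mm by 85 mm) begins 54 mm behind the grasp point. The pads swing forward as they close: fully open they stand 13 mm farther back than shut.
Start: joints at [1.109, 0.26, -0.138, 1.173, 0, 1.571], TCP at [0.234, 0.47, 0.239] pointing down, gripper open.
Joint ranges: [-2.78, 2.78], [-0.83, 1.72], [-1.28, 1.37], [-1.9, 2.12], [-1.57, 1.48], [-3.14, 3.14]. Speed limits (rad/s): [2.57, 2.57, 3.14, 3.14, 3.14, 3.14].

## Interface

Orientations are given as a rotation vector (axis times angle).
In Python, from rig import env gives the robot as it stands.
- The arm moves only by the tool jog_arm, never from a script. Its argument "targets" is a list of rows, each an object of numbers: "x", "y", "z": the shift along the tool's x, y, z in mm; "yaw": the turn about the tool's z in degrees; "grip": the finger opening in mm, from 0 to 85.4. A call has 1 to 10 rows; each row is the pose to reach, as a shift and turn from the pose commanded when the call began, along the tool's axes at that moment; what a row does not reach only later rows make up. A row lasts 1/8 s, in which the tool goes at most 62.5 mm and 10.7 degrees, less where a joint would pass 70% of its speed; a pose out of reach is approached as far as the arm can. A call with a gripper value outside its range is refused whole. The fingers move at their own pace and stop on an object; "squeeze" is the grip in N (left out, the last holds). Time passes only in rows, so rows that repeat a pose let the fingers close. It gives the time, the measured TCP pose, the force, the opening and the grip force at its end, in the units of the state.
- env.get_obs(): the state, without advancing time (a new reading comes with each control period).
- env.snapshot(name): name is "side" or "top" or "wrist"; returns a dict with "color" (480x640x3 uint8, red, green, blue), "camera_matrix" (3x3 intrinsics, pixels), "R" (3x3) and "t" (3): a world point X has camera coordinates R X + t; the wrist camera has in their place "mount" (4x4, takes a point from camera to tool coordinates, whose origin is the TCP and whose axes are the flange's). Camera axes: x right, y down, z forward; pixel columns grow to the right and rows downward; lengths in m; the calibration is good to about 2 mm. A picture is of the moment at which its call begins: read the wrist's pose just before it. There is no depth.
- env.job_done(): hands the job in; it is judged then, once.
The state is a dict: "time_s": time; "qpos": joint angles; "qd": joint speeds; "joint_torque": joint torques, N m; "tool_pos": TCP position; "tool_rot": TCP orientation; "ft_force": force on the tool from outside, world axes, zero at the start; "ft_torque": the same for the moment, N m; "gripper_width": opening from 0.0 (shut) to 1.0 (fully open); "grip_force": force on a finger pad.
Only numpy, scipy, OpenCV 4.12 (cv2) and the standard library are available. Lean on these libraries where they do the work, as an engineer would, in place of code of your own. Each camera call takes 0.05 s, during which the arm holds its last target. There are 200 camera calls.

## Task

Build up the battery pack: take every cell out of its cup and stand it upright on the jig's floor in the row between the end stop and the sprung black follower, pressing the follower back each time to make room. When all the cells are clamped in the row, lay the copper bus plate flat along their tops, grip rib up, lined up with the row and lying over every cell, and nest all four empty cups into one upright stack on the bench, leaving the other things on the bench where they are.

Things in the scene. Friction and masses are not known exactly. Their poses are not given: they have to be found in the camera images.
- jig: fixed aluminium pack-building jig. Origin: centre of the underside of its 240 x 94 mm base; x along the row from end stop to grey spring housing, z up. Cells stand on the base's top, z = 12 mm. End stop 44 mm wide, top at z = 57 mm. Guide rails at y = +-18 mm, flared out to +-27 mm at their tops, z = 42 mm. Spring housing x = 75 to 120 mm, top z = 54 mm
- stop (a point): foot of the end stop's inner face, on the row's centre line, on the jig's floor (jig x = -100 mm, z = 12 mm); axes as the jig's. The row starts here
- follower (a joint): sprung black follower, slides along the jig's +x (m), 0 to 0.145; its face is at jig x = -96 mm + value (4 mm from the stop at 0). The spring pushes it to the stop with 3.4 N at 0, 5 N at 0.145; it returns within about 1 s. 32 mm wide, top at z = 109 mm, 27 mm above standing cells' tops: a cell held just above the row can push it back, then be lowered into the gap
- follower_face (a point): point on the follower's row-side face (facing the jig's -x), on the row's centre line, 108 mm above the bench; axes as the jig's; moves with the follower
- cell0: battery cell, grey cylinder 32 mm in diameter, 70 mm high, 110 to 175 g, flat ends; origin at the centre of its underside, z up its axis. Starts upright in the cup of the same number, on the cup's inner floor 15 mm above the cup's underside; its top 35 mm stand above the rim. One of the four may be absent
- cell1: battery cell, grey cylinder 32 mm in diameter, 70 mm high, 110 to 175 g, flat ends; origin at the centre of its underside, z up its axis. Starts upright in the cup of the same number, on the cup's inner floor 15 mm above the cup's underside; its top 35 mm stand above the rim. One of the four may be absent
- cell2: battery cell, grey cylinder 32 mm in diameter, 70 mm high, 110 to 175 g, flat ends; origin at the centre of its underside, z up its axis. Starts upright in the cup of the same number, on the cup's inner floor 15 mm above the cup's underside; its top 35 mm stand above the rim. One of the four may be absent
- cell3: battery cell, grey cylinder 32 mm in diameter, 70 mm high, 110 to 175 g, flat ends; origin at the centre of its underside, z up its axis. Starts upright in the cup of the same number, on the cup's inner floor 15 mm above the cup's underside; its top 35 mm stand above the rim. One of the four may be absent
- cup0: aluminium tapered cup, 50 mm high, outer diameter 36.6 mm at the foot and 54.6 mm at the rim, wall 2 mm, base 15 mm thick, 90 g; origin at the centre of its underside, z up. All four are alike; nested, each stands 15 mm higher than the one it sits in. Four are always present, one may start empty
- cup1: aluminium tapered cup, 50 mm high, outer diameter 36.6 mm at the foot and 54.6 mm at the rim, wall 2 mm, base 15 mm thick, 90 g; origin at the centre of its underside, z up. All four are alike; nested, each stands 15 mm higher than the one it sits in. Four are always present, one may start empty
- cup2: aluminium tapered cup, 50 mm high, outer diameter 36.6 mm at the foot and 54.6 mm at the rim, wall 2 mm, base 15 mm thick, 90 g; origin at the centre of its underside, z up. All four are alike; nested, each stands 15 mm higher than the one it sits in. Four are always present, one may start empty
- cup3: aluminium tapered cup, 50 mm high, outer diameter 36.6 mm at the foot and 54.6 mm at the rim, wall 2 mm, base 15 mm thick, 90 g; origin at the centre of its underside, z up. All four are alike; nested, each stands 15 mm higher than the one it sits in. Four are always present, one may start empty
- plate: copper bus plate 112 x 30 x 5 mm with a black grip rib 50 x 14 mm along its middle, rib top 25 mm above the underside; 170 g. Origin: centre of the underside; x along its length, z up. Starts flat on the bench. On the cells its underside is 82 mm above the bench. The follower stands higher, so the plate must end short of its face; it may overhang the lower end stop
- reel: bystander: small solder reel standing on end, 42 mm in diameter, 36 mm high; origin under its centre
- driver: bystander: screwdriver lying on the bench, 170 mm long
- block: bystander: red plastic box 70 x 45 x 30 mm; origin under its centre
- jar: bystander: amber jar 48 mm in diameter, 60 mm high; origin under its centre
- mug: bystander: white mug 76 mm in diameter, 85 mm high; origin under its centre
Mind the look-alikes: they are no part of the job. Of the things that look like the plate, the larger one is meant. What is shaped like the cell0 but green is not meant.

How it is judged:
On the way, in this order (a step that is already met when the one before it is completed fails the run):
1. all cells stand upright in the row between the end stop and the follower (x of each of cell0, cell1, cell2, cell3 in the frame of jig above -0.1 m and x of each of cell0, cell1, cell2, cell3 in the frame of follower_face below -0.008 m and y of cell0 in the frame of jig between -0.008 and 0.008 m and z of each of cell0, cell1, cell2, cell3 in the frame of jig below 0.017 m and angle between each of cell0, cell1, cell2, cell3's own z axis and vertical below 0.08 rad and y of cell1 in the frame of jig between -0.008 and 0.008 m and y of cell2 in the frame of jig between -0.008 and 0.008 m and y of cell3 in the frame of jig between -0.008 and 0.008 m), for 0.3 s.
2. the bus plate lies flat on the tops of the cells, over every cell (all of step 1 and z of plate in the frame of jig between 0.078 and 0.087 m and angle between plate's own z axis and vertical below 0.06 rad and angle between the x axis of plate and the x axis of jig, either way round below 0.15 rad and y of plate in the frame of jig between -0.01 and 0.01 m and x of cell0 in the frame of plate between -0.055 and 0.055 m and x of cell1 in the frame of plate between -0.055 and 0.055 m and x of cell2 in the frame of plate between -0.055 and 0.055 m and x of cell3 in the frame of plate between -0.055 and 0.055 m), for 0.3 s.
At the end, for the whole second after the job is handed in: each cell upright (0.08 rad) on the jig floor (5 mm), 8 mm from the row line, between stop and follower; plate level, underside at 78-87 mm, within 10 mm and 0.15 rad of the row, over every cell axis; four cups nested upright, axes within 6 mm, top one below 53 mm; all at rest (all of step 2 and horizontal distance between each of cup1, cup2, cup3 and cup0 below 0.006 m and horizontal distance between each of cup2, cup3 and cup1 below 0.006 m and horizontal distance between cup3 and cup2 below 0.006 m and angle between each of cup0, cup1, cup2, cup3's own z axis and vertical below 0.1 rad and height (world z) of each of cup0, cup1, cup2, cup3 below 0.053 m and linear speed of each of cell0, cell1, cell2, cell3, cup0, cup1, cup2, cup3, plate below 0.02 m/s); the robot touches nothing.
It fails at once if another thing on the bench is pushed more than 4 cm away or knocked over (distance of any of reel, driver, block, jar, mug from where it was at the start of the episode above 0.04 m or angle between any of reel, jar, mug's own z axis and vertical above 0.5 rad).
Of cell0, cell1, cell2, cell3 only 3 to 4 are there at a start; the rules pass over those that are not, and their reading is None.
At some moment in a run one of plate, cup0, cup1, cup2, cup3 may be knocked a few centimetres aside while the robot is not near it.
It also fails if it takes over 210 s, if anything falls off the work surface, if the arm or the gripper's body presses on something with over 40 N, if the wrist force passes 120 N, or if a joint passes its speed limit or range.

## Working session

There is one attempt and no reset: what is moved stays moved. The work goes in short steps, Python scripts to look and compute and a tool call to move; the robot and the scene stay as the last step left them, time stands still between calls to the robot, and variables do not carry over. Pictures are saved under pics/ and viewed, at most 14 in all, crops included, and the job is handed in when it is done.

Besides the shell and the picture viewer there is one more tool, called by a JSON object that holds its "op" and its "data". jog_arm: Moves the arm, as the interface text tells. Its arguments: {"type":"object","properties":{"targets":{"type":"array","items":{"type":"object","properties":{"x":{"type":"number"},"y":{"type":"number"},"z":{"type":"number"},"yaw":{"type":"number"},"grip":{"type":"number"}}}},"squeeze":{"type":"number"}},"required":["targets"]}

```bash
ls; mkdir -p pics
python3 - <<'E'
from rig import env
import cv2,numpy as np
for n in("top","side"):
    s=env.snapshot(n); cv2.imwrite(f"pics/{n}0.png",s["color"][:,:,::-1]); print(n,s["camera_matrix"].tolist(),np.round(s["R"],3).tolist(),np.round(s["t"],3).tolist())
o=env.get_obs();print(o["tool_pos"],o["tool_rot"],o["time_s"],o["gripper_width"])
E
```

```text
pics
top [[462.35880194514294, 0.0, 316.39884956366836], [0.0, 462.35880194514294, 241.1060237576972], [0.0, 0.0, 1.0]] [[0.0, -1.0, -0.002], [-0.99, -0.0, -0.144], [0.144, 0.003, -0.99]] [0.018, 0.538, 1.271]
side [[581.4796542600925, 0.0, 315.26952410360366], [0.0, 581.4796542600925, 243.30064672084382], [0.0, 0.0, 1.0]] [[0.807, -0.59, 0.018], [-0.421, -0.598, -0.682], [0.413, 0.543, -0.731]] [-0.434, 0.307, 1.223]
[0.23364352 0.4694769  0.23857207] [-7.18846677e-01 -3.05783630e+00  2.64047480e-03] 0.1 0.9988446642695036
```

View pics/top0.png

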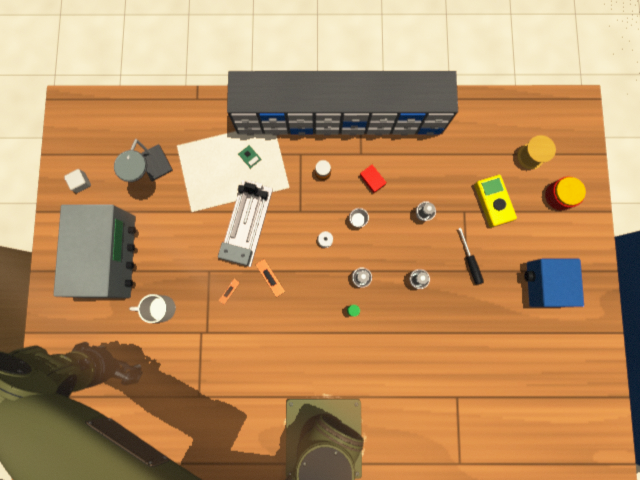

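View pics/side0.png

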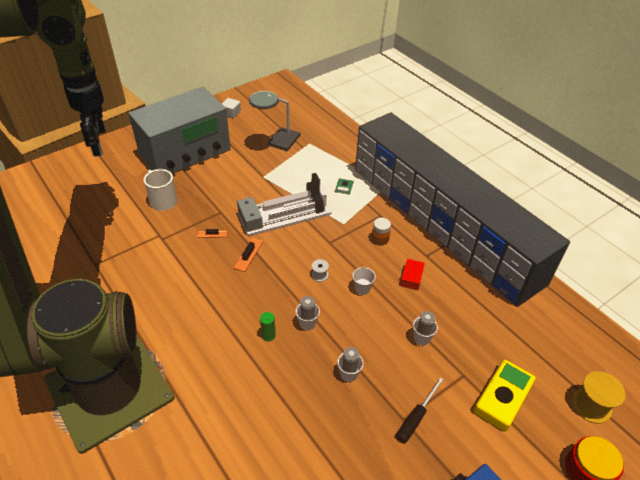

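The top view shows filled cups at (362,277), (419,279) and (426,211), and an empty cup at (359,218). The jig runs from the grey spring housing at (236,252) to the end stop near (255,190). Plate candidates are the orange bars at (270,278), larger, and (229,291), smaller. I take the larger one. The green cylinder at (353,310) is a decoy. Next I'll enlarge this area.

```bash
cat > h.py <<'E'
from rig import env
import cv2,numpy as np
from scipy.spatial.transform import Rotation as Ro
def cam(s,obs=None):
    if "R" in s: return s["camera_matrix"],np.array(s["R"]),np.array(s["t"])
    T=np.eye(4);T[:3,:3]=Ro.from_rotvec(obs["tool_rot"]).as_matrix();T[:3,3]=obs["tool_pos"]
    M=np.linalg.inv(T@s["mount"]);return s["camera_matrix"],M[:3,:3],M[:3,3]
def px2w(c,uv,z):
    K,R,t=c;d=R.T@np.linalg.inv(K)@np.array([uv[0],uv[1],1.]);o=-R.T@t
    return o+d*(z-o[2])/d[2]
def w2px(c,X):
    K,R,t=c;p=K@(R@np.array(X,float)+t);return p[:2]/p[2]
def delta(tgt,yaw_y=None,obs=None):
    """tool-frame shift mm to world TCP tgt; yaw deg so that tool y lies along world angle yaw_y(deg)"""
    o=obs or env.get_obs();R=Ro.from_rotvec(o["tool_rot"]).as_matrix()
    d=R.T@(np.array(tgt)-o["tool_pos"])*1000
    a=np.degrees(np.arctan2(R[1,1],R[0,1]));y=None
    if yaw_y is not None: y=round(-((yaw_y-a+90)%180-90),1)
    return np.round(d,1),y
E
python3 - <<'E'
from h import *
s=cv2.imread("pics/top0.png");cv2.imwrite("pics/c1.png",cv2.resize(s[170:320,215:445][:, :],None,fx=3.4,fy=3.4,interpolation=cv2.INTER_CUBIC))
c=cam(env.snapshot("top"))
for n,p,z in[("c",(362,277),.085),("c",(419,279),.085),("c",(426,211),.085),("cup",(359,218),.05),("plate",(270,278),.01),("small",(229,291),.01),("reel",(325,239),.036),("housing",(237,252),.054),("green",(353,310),.07)]:print(n,px2w(c,p,z).round(3))
E
```

```text
c [ 0.434 -0.105  0.085]
c [ 0.428 -0.259  0.085]
c [ 0.615 -0.284  0.085]
cup [ 0.603 -0.102  0.05 ]
plate [0.436 0.151 0.01 ]
small [0.399 0.267 0.01 ]
reel [ 0.545 -0.006  0.036]
housing [0.505 0.24  0.054]
green [ 0.345 -0.081  0.07 ]
```

View pics/c1.png

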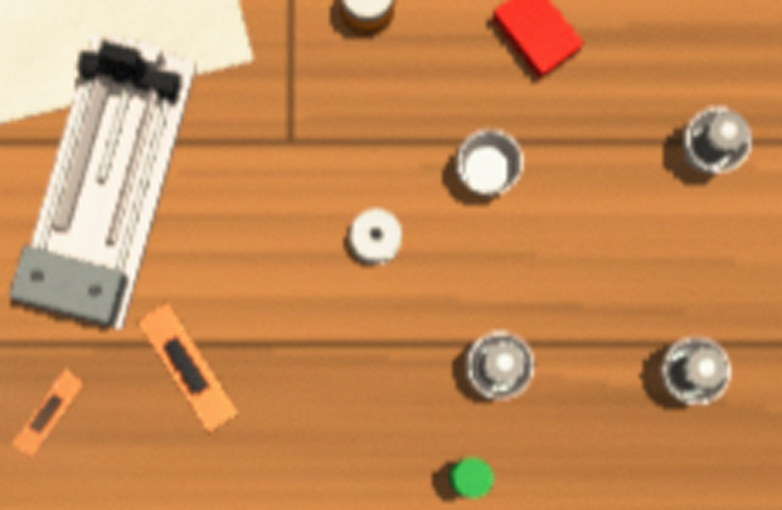

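The crop confirms it: the bar centred at crop (187,368) is clearly longer than the one at (47,412), so it is the plate. Three cells are present and the upper-left cup is empty. The stop and follower are at the upper end of the jig, (125,65). I'll go to a wrist view over the jig for accuracy.

Run:
```python
from h import *
o=env.get_obs();print(Ro.from_rotvec(o["tool_rot"]).as_matrix().round(3))
s=env.snapshot("wrist");print(s["mount"].round(3),s["camera_matrix"].round(1))
print(delta((0.52,0.19,0.42),160))
```

```text
[[-0.895  0.446 -0.001]
 [ 0.446  0.895 -0.001]
 [ 0.    -0.001 -1.   ]]
[[-0.    -0.961 -0.277  0.07 ]
 [ 1.    -0.001  0.001  0.001]
 [-0.001 -0.277  0.961 -0.136]
 [ 0.     0.     0.     1.   ]] [[332.    0.  322.2]
 [  0.  332.  244.2]
 [  0.    0.    1. ]]
(array([-380.9, -123. , -181.1]), np.float64(83.5))
```

Run:
```python
from h import *
print(delta((0.50,0.20,0.32),74))
```

```text
(array([-358.5, -122.9,  -81.1]), np.float64(-10.5))
```

{"op": "jog_arm", "data": {"targets": [{"z": -60}, {"x": -60, "y": -20, "z": -81}, {"x": -120, "y": -40, "z": -81}, {"x": -180, "y": -60, "z": -81, "yaw": -5}, {"x": -240, "y": -82, "z": -81, "yaw": -10.5}, {"x": -300, "y": -103, "z": -81, "yaw": -10.5}, {"x": -358, "y": -123, "z": -81, "yaw": -10.5}, {"x": -358, "y": -123, "z": -81, "yaw": -10.5}, {"x": -358, "y": -123, "z": -81, "yaw": -10.5}, {"x": -358, "y": -123, "z": -81, "yaw": -10.5}]}}

```text
invalid input
```

Run:
```python
from h import *
o=env.get_obs();s=env.snapshot("wrist");print(o["tool_pos"],o["tool_rot"])
np.savez("pics/w1.npz",R=cam(s,o)[1],t=cam(s,o)[2],K=s["camera_matrix"])
cv2.imwrite("pics/w1.png",s["color"][:,:,::-1])
```

```text
[0.23371046 0.46966134 0.23878367] [-7.18844024e-01 -3.05793062e+00  1.82728394e-03]
```

View pics/w1.png

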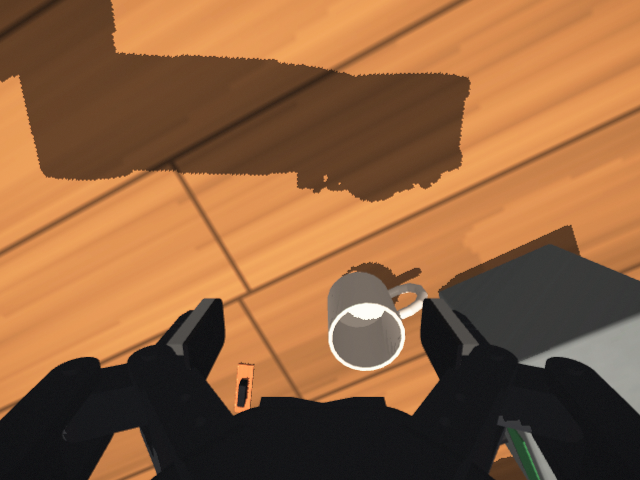

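The wrist picture shows the mug at (366,330), and the fingers hide everything below row 290. The move was refused, so I'll retry with every field filled.

{"op": "jog_arm", "data": {"targets": [{"x": 0, "y": 0, "z": -60, "yaw": 0, "grip": 85}, {"x": -60, "y": -20, "z": -81, "yaw": 0, "grip": 85}, {"x": -120, "y": -40, "z": -81, "yaw": 0, "grip": 85}, {"x": -175, "y": -60, "z": -81, "yaw": -5, "grip": 85}, {"x": -230, "y": -80, "z": -81, "yaw": -10.5, "grip": 85}, {"x": -290, "y": -100, "z": -81, "yaw": -10.5, "grip": 85}, {"x": -358, "y": -123, "z": -81, "yaw": -10.5, "grip": 85}]}}

```text
time_s: 1.12
tool_pos: [0.4937, 0.2059, 0.3203]
tool_rot: [0.436, 3.111, 0.001]
ft_force: [0.4, 1.4, -0.2]
gripper_width: 0.992
grip_force: 0.0
```

Run:
```python
from h import *
print(delta((0.66,0.18,0.30),74))
```

```text
(array([-167. ,   20.8,   20.4]), np.float64(0.0))
```

{"op": "jog_arm", "data": {"targets": [{"x": -55, "y": 7, "z": 0, "yaw": 0, "grip": 85}, {"x": -110, "y": 14, "z": 0, "yaw": 0, "grip": 85}, {"x": -165, "y": 20, "z": 20, "yaw": 0, "grip": 85}, {"x": -165, "y": 20, "z": 20, "yaw": 0, "grip": 85}, {"x": -165, "y": 20, "z": 20, "yaw": 0, "grip": 85}, {"x": -165, "y": 20, "z": 20, "yaw": 0, "grip": 85}]}}

```text
time_s: 1.88
tool_pos: [0.6557, 0.1819, 0.3019]
tool_rot: [0.434, 3.11, 0.001]
ft_force: [-0.2, -0.5, 0.4]
gripper_width: 0.997
grip_force: 0.0
```

```bash
cat >> h.py <<'E'
def look(name,cam_="wrist"):
    o=env.get_obs();s=env.snapshot(cam_);c=cam(s,o);np.savez(f"pics/{name}.npz",K=c[0],R=c[1],t=c[2])
    cv2.imwrite(f"pics/{name}.png",s["color"][:,:,::-1]);return c
def ld(name):
    d=np.load(f"pics/{name}.npz");return d["K"],d["R"],d["t"]
E
python3 - <<'E'
from h import *
look("w2");print(env.get_obs()["tool_pos"])
E
```

```text
[0.65572512 0.18189367 0.30221386]
```

View pics/w2.png

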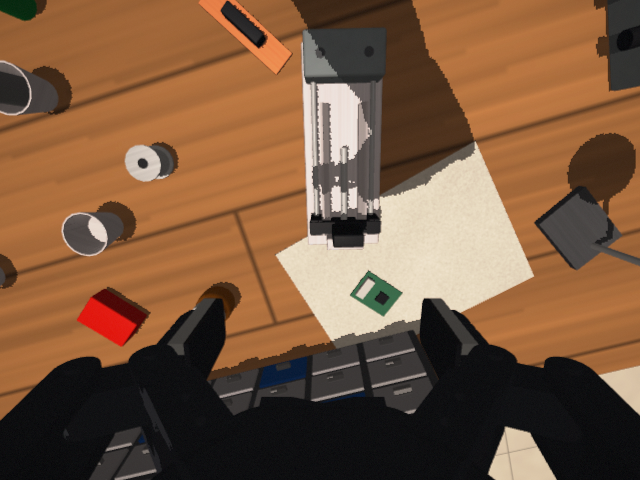

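The jig appears upright in the picture: the housing spans (304-386, 28-82) and the follower and stop are near (346,232). The plate is at (245,25), the empty cup at (90,233) and the reel at (145,163). I'll enlarge the jig.

Run:
```python
from h import *
s=cv2.imread("pics/w2.png")
a=cv2.resize(s[15:125,290:400],None,fx=5,fy=5,interpolation=cv2.INTER_CUBIC);b=cv2.resize(s[160:270,290:400],None,fx=5,fy=5,interpolation=cv2.INTER_CUBIC)
im=np.hstack([a,b]);cv2.imwrite("pics/c2.png",cv2.resize(im,(800,400)))
```

```text
(no output)
```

View pics/c2.png

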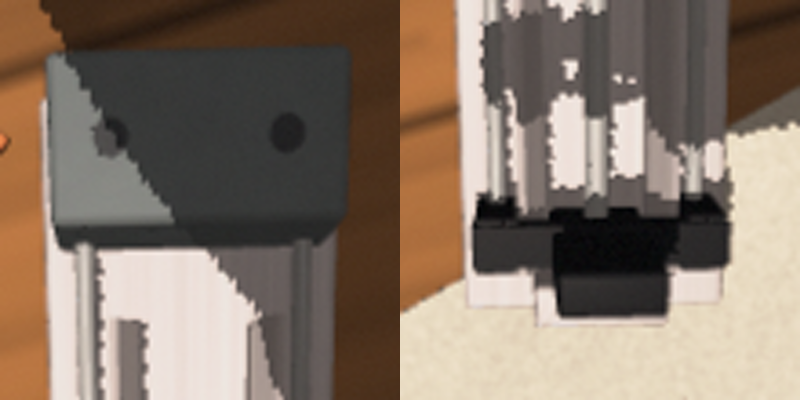

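Run:
```python
from h import *
from scipy.optimize import least_squares as ls
c=ld("w2")
P=[((344.75,28.35),(120,0,54)),((344.45,75.65),(75,0,54)),((348.4,247.5),(-96,0,109)),((307.9,243.9),(-120,-47,12)),((378.6,242.5),(-120,47,12))]
for sg in(1,-1):
    def W(p,q):
        C,S=np.cos(p[2]),np.sin(p[2]);x,y=q[0]/1e3,sg*q[1]/1e3
        return (p[0]+C*x-S*y,p[1]+S*x+C*y,q[2]/1e3)
    f=lambda p:np.concatenate([w2px(c,W(p,q))-u for u,q in P])
    r=ls(f,[.58,.2,2.86]);print(r.x,np.degrees(r.x[2]),r.fun.round(1),W(r.x,(-96,0,12)))
for n,p,z in[("plate-ends rough",(245,25),.025),("cup",(93,233),.05),("reel",(145,163),.036)]:print(n,px2w(c,p,z).round(3))
```

```text
[0.59891753 0.22582663 2.8835217 ] 165.21362365333874 [  0.   -0.3   0.4   1.3   0.2   0.6  70.2  -0.3 -71.    2.5] (np.float64(0.6917384081218411), np.float64(0.2013259045249553), 0.012)
[0.59820435 0.22600014 2.88552193] 165.3282281838241 [-0.2 -1.2  0.2  0.6  0.3 -0.1 -0.1  0.6 -0.3  0.5] (np.float64(0.6910740456928688), np.float64(0.20168512480066425), 0.012)
plate-ends rough [0.442 0.157 0.025]
cup [ 0.607 -0.089  0.05 ]
reel [ 0.548 -0.002  0.036]
```

Run:
```python
from h import *
print(delta((0.60,-0.20,0.30),75.3))
c=ld("w2");t=cam(env.snapshot("top"))
C,S=np.cos(2.8855),np.sin(2.8855)
for q in((120,0,54),(75,0,54),(-96,0,109),(-120,47,12),(-120,-47,12),(120,47,12)):
    print(q,w2px(t,(.5982+(C*q[0]-S*q[1])/1e3,.226+(S*q[0]+C*q[1])/1e3,q[2]/1e3)).round(1))
```

```text
(array([ -51. , -382.6,    1.9]), np.float64(-1.2))
(120, 0, 54) [230.8 260.2]
(75, 0, 54) [235.3 244.7]
(-96, 0, 109) [249.2 182. ]
(-120, 47, 12) [271.6 187.2]
(-120, -47, 12) [240.9 179.3]
(120, 47, 12) [249.3 265.9]
```

{"op": "jog_arm", "data": {"targets": [{"x": -7, "y": -55, "z": 0, "yaw": 0, "grip": 85}, {"x": -14, "y": -110, "z": 0, "yaw": 0, "grip": 85}, {"x": -21, "y": -165, "z": 0, "yaw": -1.2, "grip": 85}, {"x": -28, "y": -220, "z": 0, "yaw": -1.2, "grip": 85}, {"x": -35, "y": -275, "z": 0, "yaw": -1.2, "grip": 85}, {"x": -42, "y": -330, "z": 0, "yaw": -1.2, "grip": 85}, {"x": -51, "y": -382, "z": 0, "yaw": -1.2, "grip": 85}, {"x": -51, "y": -382, "z": 0, "yaw": -1.2, "grip": 85}, {"x": -51, "y": -382, "z": 0, "yaw": -1.2, "grip": 85}, {"x": -51, "y": -382, "z": 0, "yaw": -1.2, "grip": 85}]}}

```text
time_s: 3.22
tool_pos: [0.6008, -0.1984, 0.3009]
tool_rot: [0.4, 3.115, 0.0]
ft_force: [-0.5, 0.8, 0.7]
gripper_width: 0.993
grip_force: 0.0
```

Run:
```python
from h import *
look("w3");print(env.get_obs()["tool_pos"])
```

```text
[ 0.60085699 -0.19835544  0.30078874]
```

View pics/w3.png

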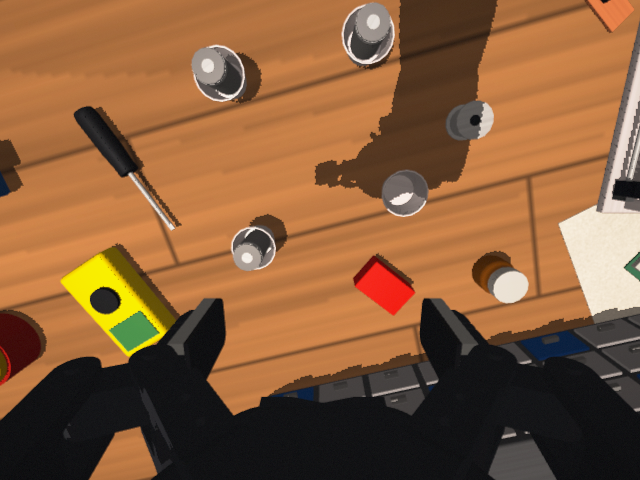

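The view shows cup rims centred at A (219,73), B (368,34), C (253,248) and the empty D (405,193), with cell tops at A (210,66), B (373,22) and C (247,258).

Run:
```python
from h import *
c=ld("w3");g=cv2.imread("pics/w3.png")
V=cv2.cvtColor(g,cv2.COLOR_BGR2HSV);m=((V[:,:,1]<70)).astype(np.uint8)
for n,r,t in[("A",(219,73),(210,66)),("B",(368,34),(373,22)),("C",(253,248),(247,258)),("D",(405,193),None)]:
    x=px2w(c,r,.05);y=px2w(c,t,.085) if t else None
    # refine: best (x,y) so that rim circle samples are bright & outside ring is wood-coloured
    a=np.linspace(0,2*np.pi,72,endpoint=False)
    best=max(((np.mean([m[tuple(np.clip(w2px(c,(X+.0265*np.cos(q),Y+.0265*np.sin(q),.05)).round().astype(int),0,[639,479])[::-1])] for q in a])-np.mean([m[tuple(np.clip(w2px(c,(X+.0295*np.cos(q),Y+.0295*np.sin(q),.05)).round().astype(int),0,[639,479])[::-1])] for q in a]),X,Y) for X in x[0]+np.arange(-8,9)*.001 for Y in x[1]+np.arange(-8,9)*.001))
    print(n,x.round(4),None if y is None else y.round(4),np.round(best,3))
```

```text
A [ 0.4322 -0.2654  0.05  ] [ 0.4335 -0.2639  0.085 ] [ 0.722  0.432 -0.266]
B [ 0.4366 -0.1056  0.05  ] [ 0.437  -0.1058  0.085 ] [ 0.875  0.437 -0.106]
C [ 0.6248 -0.2903  0.05  ] [ 0.6259 -0.2903  0.085 ] [ 0.681  0.625 -0.29 ]
D [ 0.606  -0.0991  0.05  ] None [ 0.806  0.606 -0.1  ]
```

Run:
```python
from h import *
print(delta((0.437,-0.106,0.064),75.3))
```

```text
(array([182. ,  47.9, 236.7]), np.float64(0.1))
```

{"op": "jog_arm", "data": {"targets": [{"x": 60, "y": 16, "z": 0, "yaw": 0, "grip": 85}, {"x": 120, "y": 32, "z": 30, "yaw": 0, "grip": 85}, {"x": 182, "y": 48, "z": 90, "yaw": 0, "grip": 85}, {"x": 182, "y": 48, "z": 130, "yaw": 0, "grip": 85}, {"x": 182, "y": 48, "z": 130, "yaw": 0, "grip": 85}, {"x": 182, "y": 48, "z": 170, "yaw": 0, "grip": 85}, {"x": 182, "y": 48, "z": 205, "yaw": 0, "grip": 85}, {"x": 182, "y": 48, "z": 236, "yaw": 0, "grip": 85}, {"x": 182, "y": 48, "z": 236, "yaw": 0, "grip": 85}]}}

```text
time_s: 4.4
tool_pos: [0.4377, -0.1069, 0.0641]
tool_rot: [-0.402, -3.114, -0.0]
ft_force: [0.2, -0.4, 1.2]
gripper_width: 0.998
grip_force: 0.0
```

{"op": "jog_arm", "data": {"targets": [{"x": 0, "y": 0, "z": 0, "yaw": 0, "grip": 40}, {"x": 0, "y": 0, "z": 0, "yaw": 0, "grip": 25}, {"x": 0, "y": 0, "z": 0, "yaw": 0, "grip": 25}, {"x": 0, "y": 0, "z": 0, "yaw": 0, "grip": 25}, {"x": 0, "y": 0, "z": 0, "yaw": 0, "grip": 25}, {"x": 0, "y": 0, "z": 0, "yaw": 0, "grip": 25}, {"x": 0, "y": 0, "z": 0, "yaw": 0, "grip": 25}], "squeeze": 80}}

```text
time_s: 5.28
tool_pos: [0.438, -0.1075, 0.0658]
tool_rot: [0.403, 3.113, -0.001]
ft_force: [-0.1, -0.5, 6.3]
gripper_width: 0.35
grip_force: 78.4
```

```bash
cat >> h.py <<'E'
J=(.5982,.2260,2.8855)
def jig(x,y,z):
    C,S=np.cos(J[2]),np.sin(J[2]);return (J[0]+(C*x-S*y)/1e3,J[1]+(S*x+C*y)/1e3,z/1e3)
E
python3 - <<'E'
from h import *
for q in((-125,0,250),(-125,0,138),(-81,0,138),(-81,0,63)):print(q,np.round(jig(*q),3),delta(jig(*q),75.3))
E
```

```text
(-125, 0, 250) [0.719 0.194 0.25 ] (array([-195.4,  363.5, -183.6]), np.float64(-0.1))
(-125, 0, 138) [0.719 0.194 0.138] (array([-195.1,  363.5,  -71.6]), np.float64(-0.1))
(-81, 0, 138) [0.677 0.205 0.138] (array([-151.1,  363.5,  -71.8]), np.float64(-0.1))
(-81, 0, 63) [0.677 0.205 0.063] (array([-150.9,  363.5,    3.2]), np.float64(-0.1))
```

{"op": "jog_arm", "data": {"targets": [{"x": 0, "y": 0, "z": -40, "yaw": 0, "grip": 25}, {"x": 0, "y": 0, "z": -100, "yaw": 0, "grip": 25}, {"x": -10, "y": 30, "z": -150, "yaw": 0, "grip": 25}, {"x": -40, "y": 80, "z": -170, "yaw": 0, "grip": 25}, {"x": -65, "y": 130, "z": -180, "yaw": 0, "grip": 25}, {"x": -95, "y": 180, "z": -183, "yaw": 0, "grip": 25}, {"x": -125, "y": 230, "z": -183, "yaw": 0, "grip": 25}, {"x": -155, "y": 280, "z": -183, "yaw": 0, "grip": 25}, {"x": -180, "y": 325, "z": -183, "yaw": 0, "grip": 25}, {"x": -195, "y": 363, "z": -183, "yaw": 0, "grip": 25}]}}

```text
time_s: 6.52
tool_pos: [0.719, 0.1956, 0.2466]
tool_rot: [-0.403, -3.115, 0.0]
ft_force: [1.2, 0.2, -1.2]
gripper_width: 0.349
grip_force: 79.4
```

Run:
```python
from h import *
print(env.get_obs()["gripper_width"])
for q in((-125,0,138),(-81,0,138),(-81,0,63)):print(q,delta(jig(*q),75.3))
```

```text
0.3489133105820295
(-125, 0, 138) (array([ -0.5,  -1.2, 108.6]), np.float64(-0.0))
(-81, 0, 138) (array([ 43.5,  -1.2, 108.6]), np.float64(-0.0))
(-81, 0, 63) (array([ 43.5,  -1.2, 183.6]), np.float64(-0.0))
```

{"op": "jog_arm", "data": {"targets": [{"x": 0, "y": -1, "z": 50, "yaw": 0, "grip": 25}, {"x": 0, "y": -1, "z": 85, "yaw": 0, "grip": 25}, {"x": 0, "y": -1, "z": 108, "yaw": 0, "grip": 25}, {"x": 0, "y": -1, "z": 108, "yaw": 0, "grip": 25}, {"x": 12, "y": -1, "z": 108, "yaw": 0, "grip": 25}, {"x": 22, "y": -1, "z": 108, "yaw": 0, "grip": 25}, {"x": 32, "y": -1, "z": 108, "yaw": 0, "grip": 25}, {"x": 44, "y": -1, "z": 108, "yaw": 0, "grip": 25}, {"x": 44, "y": -1, "z": 108, "yaw": 0, "grip": 25}]}}

```text
time_s: 7.65
tool_pos: [0.6762, 0.2044, 0.1412]
tool_rot: [0.403, 3.112, 0.001]
ft_force: [2.5, -2.1, -1.1]
gripper_width: 0.35
grip_force: 79.4
```

Run:
```python
from h import *
print(delta(jig(-81,0,63)))
look("s1","side");look("w4")
s=cv2.imread("pics/s1.png")[140:260,220:380];w=cv2.imread("pics/w4.png")
cv2.imwrite("pics/c3.png",np.hstack([cv2.resize(s,(400,300),interpolation=cv2.INTER_CUBIC),cv2.resize(w,(400,300))]))
```

```text
(array([ 0.3,  1.1, 78.2]), None)
```

View pics/c3.png

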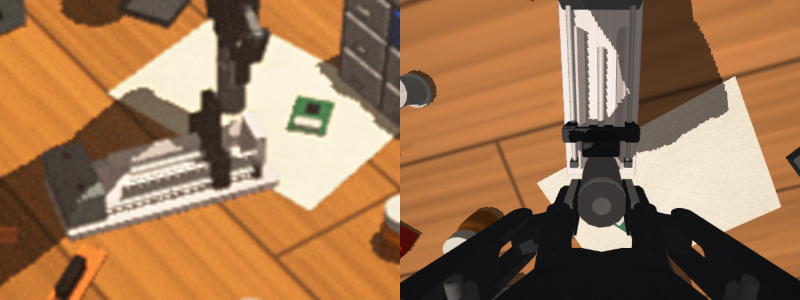

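The side crop shows the cell held upright above the end stop with the follower pushed back. The wrist half shows the cell (600,205) in line with the follower (601,140). Now I'll lower it.

{"op": "jog_arm", "data": {"targets": [{"x": 0, "y": 1, "z": 15, "yaw": 0, "grip": 25}, {"x": 0, "y": 1, "z": 30, "yaw": 0, "grip": 25}, {"x": 0, "y": 1, "z": 45, "yaw": 0, "grip": 25}, {"x": 0, "y": 1, "z": 58, "yaw": 0, "grip": 25}, {"x": 0, "y": 1, "z": 68, "yaw": 0, "grip": 25}, {"x": 0, "y": 1, "z": 75, "yaw": 0, "grip": 25}, {"x": 0, "y": 1, "z": 77, "yaw": 0, "grip": 25}, {"x": 0, "y": 1, "z": 77, "yaw": 0, "grip": 25}]}}

```text
time_s: 8.75
tool_pos: [0.6751, 0.2053, 0.0628]
tool_rot: [-0.403, -3.115, 0.0]
ft_force: [1.4, -1.2, 3.6]
gripper_width: 0.351
grip_force: 80.3
```

{"op": "jog_arm", "data": {"targets": [{"x": 0, "y": 1, "z": 0, "yaw": 0, "grip": 40}, {"x": 0, "y": 0, "z": 0, "yaw": 0, "grip": 60}, {"x": 0, "y": 0, "z": 0, "yaw": 0, "grip": 60}, {"x": 0, "y": 0, "z": 0, "yaw": 0, "grip": 60}, {"x": 0, "y": 0, "z": -30, "yaw": 0, "grip": 85}, {"x": 0, "y": 0, "z": -90, "yaw": 0, "grip": 85}, {"x": 0, "y": 0, "z": -150, "yaw": 0, "grip": 85}, {"x": 0, "y": 0, "z": -190, "yaw": 0, "grip": 85}, {"x": 0, "y": 0, "z": -190, "yaw": 0, "grip": 85}]}}

```text
time_s: 9.88
tool_pos: [0.6775, 0.2061, 0.2573]
tool_rot: [0.403, 3.108, 0.006]
ft_force: [0.3, 0.2, -0.3]
gripper_width: 0.996
grip_force: 0.0
```

Run:
```python
from h import *
look("w5");look("s2","side")
A=(0.4325,-0.265);C=(0.625,-0.290)
print(delta((*C,.25),75.3),delta((*C,.07)))
s=cv2.imread("pics/s2.png")[140:260,220:380];w=cv2.imread("pics/w5.png")
cv2.imwrite("pics/c4.png",np.hstack([cv2.resize(s,(400,300),interpolation=cv2.INTER_CUBIC),cv2.resize(w,(400,300))]))
```

```text
(array([ -77.4, -492. ,    2.2]), np.float64(-0.1)) (array([ -77.4, -492. ,  182.2]), None)
```

View pics/c4.png

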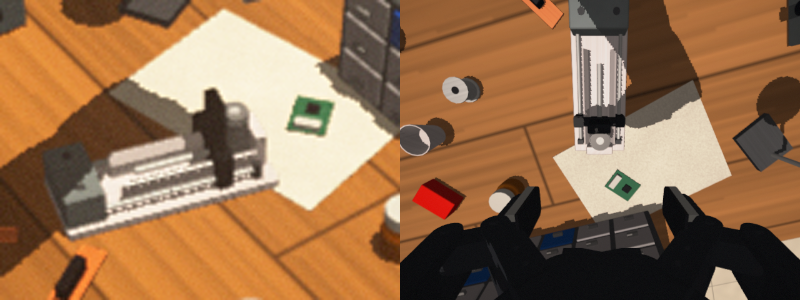

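The cell stands upright, clamped between the stop and the follower. Before the next grasp I'll check with the top camera that no cup has been knocked.

```bash
cat >> h.py <<'E'
def moved(name):
    c=look(name,"top");a=cv2.imread("pics/top0.png").astype(int);b=cv2.imread(f"pics/{name}.png").astype(int)
    d=np.abs(a-b).max(2)
    for n,X in dict(A=(.4325,-.265,.05),B=(.437,-.106,.05),C=(.625,-.29,.05),D=(.606,-.0995,.05),P=(.44,.152,.01)).items():
        u,v=w2px(c,X).round().astype(int);r=28 if n=="P" else 14;print(n,u,v,(d[v-r:v+r,u-r:u+r]>45).sum(),end="; ")
E
python3 -c "
from h import *
moved('top1')"
```

```text
A 418 278 0; B 361 277 141; C 425 210 0; D 358 217 0; P 270 276 2223;
```

{"op": "jog_arm", "data": {"targets": [{"x": -9, "y": -57, "z": 0, "yaw": 0, "grip": 85}, {"x": -18, "y": -114, "z": 0, "yaw": 0, "grip": 85}, {"x": -27, "y": -171, "z": 0, "yaw": 0, "grip": 85}, {"x": -36, "y": -228, "z": 0, "yaw": 0, "grip": 85}, {"x": -45, "y": -285, "z": 0, "yaw": 0, "grip": 85}, {"x": -54, "y": -342, "z": 0, "yaw": 0, "grip": 85}, {"x": -63, "y": -399, "z": 0, "yaw": 0, "grip": 85}, {"x": -70, "y": -450, "z": 30, "yaw": 0, "grip": 85}, {"x": -77, "y": -492, "z": 60, "yaw": 0, "grip": 85}, {"x": -77, "y": -492, "z": 60, "yaw": 0, "grip": 85}]}}

```text
time_s: 11.28
tool_pos: [0.6208, -0.2919, 0.1864]
tool_rot: [-0.41, -3.105, -0.004]
ft_force: [0.3, 0.4, -0.9]
gripper_width: 0.995
grip_force: 0.0
```

Run:
```python
from h import *
print(delta((.625,-.29,.069),75.3))
```

```text
(array([ -4.7,   2.8, 117.4]), np.float64(-0.3))
```

{"op": "jog_arm", "data": {"targets": [{"x": 0, "y": 0, "z": 30, "yaw": 0, "grip": 85}, {"x": 0, "y": 0, "z": 60, "yaw": 0, "grip": 85}, {"x": 0, "y": 0, "z": 60, "yaw": 0, "grip": 85}, {"x": 0, "y": 0, "z": 60, "yaw": 0, "grip": 85}]}}

```text
time_s: 11.78
tool_pos: [0.625, -0.2893, 0.1331]
tool_rot: [0.402, 3.115, 0.0]
ft_force: [0.2, -0.9, 0.5]
gripper_width: 0.993
grip_force: 0.0
```

Run:
```python
from h import *
print(delta((.625,-.29,.069),75.3))
```

```text
(array([-0.2, -0.6, 64.1]), np.float64(-0.0))
```

{"op": "jog_arm", "data": {"targets": [{"x": 0, "y": 0, "z": 30, "yaw": 0, "grip": 85}, {"x": 0, "y": 0, "z": 55, "yaw": 0, "grip": 85}, {"x": 0, "y": 0, "z": 64, "yaw": 0, "grip": 85}, {"x": 0, "y": 0, "z": 64, "yaw": 0, "grip": 50}, {"x": 0, "y": 0, "z": 64, "yaw": 0, "grip": 25}, {"x": 0, "y": 0, "z": 64, "yaw": 0, "grip": 25}, {"x": 0, "y": 0, "z": 64, "yaw": 0, "grip": 25}, {"x": 0, "y": 0, "z": 64, "yaw": 0, "grip": 25}, {"x": 0, "y": 0, "z": 64, "yaw": 0, "grip": 25}]}}

```text
time_s: 12.9
tool_pos: [0.6255, -0.2906, 0.07]
tool_rot: [0.403, 3.113, -0.001]
ft_force: [0.0, -0.3, 6.5]
gripper_width: 0.35
grip_force: 79.0
```

Run:
```python
from h import *
for q in((-125,0,250),(-100,0,142),(-49,0,142),(-49,0,66)):print(q,delta(jig(*q),75.3))
```

```text
(-125, 0, 250) (array([  32.6,  492.6, -180.3]), np.float64(-0.1))
(-100, 0, 142) (array([ 57.9, 492.7, -72.4]), np.float64(-0.1))
(-49, 0, 142) (array([108.9, 492.6, -72.6]), np.float64(-0.1))
(-49, 0, 66) (array([109.1, 492.6,   3.4]), np.float64(-0.1))
```

{"op": "jog_arm", "data": {"targets": [{"x": 0, "y": 0, "z": -40, "yaw": 0, "grip": 25}, {"x": 0, "y": 0, "z": -100, "yaw": 0, "grip": 25}, {"x": 2, "y": 30, "z": -150, "yaw": 0, "grip": 25}, {"x": 5, "y": 85, "z": -170, "yaw": 0, "grip": 25}, {"x": 9, "y": 142, "z": -180, "yaw": 0, "grip": 25}, {"x": 13, "y": 200, "z": -180, "yaw": 0, "grip": 25}, {"x": 17, "y": 258, "z": -180, "yaw": 0, "grip": 25}, {"x": 21, "y": 316, "z": -180, "yaw": 0, "grip": 25}, {"x": 25, "y": 374, "z": -180, "yaw": 0, "grip": 25}, {"x": 30, "y": 430, "z": -180, "yaw": 0, "grip": 25}]}}

```text
time_s: 14.15
tool_pos: [0.705, 0.1354, 0.2478]
tool_rot: [-0.403, -3.115, 0.0]
ft_force: [0.3, -0.6, -1.3]
gripper_width: 0.352
grip_force: 79.4
```

{"op": "jog_arm", "data": {"targets": [{"x": 6, "y": 30, "z": 0, "yaw": 0, "grip": 25}, {"x": 12, "y": 62, "z": 0, "yaw": 0, "grip": 25}, {"x": 12, "y": 62, "z": 0, "yaw": 0, "grip": 25}, {"x": 12, "y": 62, "z": 0, "yaw": 0, "grip": 25}, {"x": 12, "y": 62, "z": 0, "yaw": 0, "grip": 25}]}}

```text
time_s: 14.78
tool_pos: [0.7092, 0.1953, 0.2483]
tool_rot: [-0.406, -3.115, 0.001]
ft_force: [0.3, -0.4, -0.8]
gripper_width: 0.344
grip_force: 79.5
```

Run:
```python
from h import *
for q in((-112,0,143),(-49,0,143),(-49,0,67)):print(q,delta(jig(*q),75.3))
```

```text
(-112, 0, 143) (array([  3.1,   1.7, 105.3]), np.float64(-0.1))
(-49, 0, 143) (array([ 66.1,   1.5, 105.3]), np.float64(-0.1))
(-49, 0, 67) (array([ 66.1,   1.5, 181.3]), np.float64(-0.1))
```

{"op": "jog_arm", "data": {"targets": [{"x": 3, "y": 1.5, "z": 50, "yaw": 0, "grip": 25}, {"x": 3, "y": 1.5, "z": 85, "yaw": 0, "grip": 25}, {"x": 3, "y": 1.5, "z": 105, "yaw": 0, "grip": 25}, {"x": 3, "y": 1.5, "z": 105, "yaw": 0, "grip": 25}, {"x": 15, "y": 1.5, "z": 105, "yaw": 0, "grip": 25}, {"x": 28, "y": 1.5, "z": 105, "yaw": 0, "grip": 25}, {"x": 41, "y": 1.5, "z": 105, "yaw": 0, "grip": 25}, {"x": 54, "y": 1.5, "z": 105, "yaw": 0, "grip": 25}, {"x": 67, "y": 1.5, "z": 105, "yaw": 0, "grip": 25}, {"x": 67, "y": 1.5, "z": 105, "yaw": 0, "grip": 25}]}}

```text
time_s: 16.02
tool_pos: [0.6463, 0.2149, 0.1459]
tool_rot: [0.403, 3.11, 0.001]
ft_force: [3.3, -1.4, -0.8]
gripper_width: 0.349
grip_force: 79.7
```

Run:
```python
from h import *
print(delta(jig(-49,0,67)),env.get_obs()["gripper_width"])
```

```text
(array([ 0.8, -1.6, 78.9]), None) 0.3492101552398048
```

{"op": "jog_arm", "data": {"targets": [{"x": 1, "y": -1, "z": 15, "yaw": 0, "grip": 25}, {"x": 1, "y": -1, "z": 30, "yaw": 0, "grip": 25}, {"x": 1, "y": -1, "z": 45, "yaw": 0, "grip": 25}, {"x": 1, "y": -1, "z": 58, "yaw": 0, "grip": 25}, {"x": 1, "y": -1, "z": 68, "yaw": 0, "grip": 25}, {"x": 1, "y": -1, "z": 75, "yaw": 0, "grip": 25}, {"x": 1, "y": -1, "z": 78, "yaw": 0, "grip": 25}, {"x": 1, "y": -1, "z": 78, "yaw": 0, "grip": 25}]}}

```text
time_s: 17.02
tool_pos: [0.6433, 0.2142, 0.067]
tool_rot: [0.403, 3.115, 0.0]
ft_force: [-0.1, -2.6, 8.9]
gripper_width: 0.346
grip_force: 80.9
```

{"op": "jog_arm", "data": {"targets": [{"x": 0, "y": 0, "z": 0, "yaw": 0, "grip": 40}, {"x": 0, "y": 0, "z": 0, "yaw": 0, "grip": 60}, {"x": 0, "y": 0, "z": 0, "yaw": 0, "grip": 60}, {"x": 0, "y": 0, "z": 0, "yaw": 0, "grip": 60}, {"x": 0, "y": 0, "z": -30, "yaw": 0, "grip": 85}, {"x": 0, "y": 0, "z": -90, "yaw": 0, "grip": 85}, {"x": 0, "y": 0, "z": -150, "yaw": 0, "grip": 85}, {"x": 0, "y": 0, "z": -180, "yaw": 0, "grip": 85}, {"x": 0, "y": 0, "z": -180, "yaw": 0, "grip": 85}, {"x": 0, "y": 0, "z": -180, "yaw": 0, "grip": 85}]}}

```text
time_s: 18.27
tool_pos: [0.643, 0.2141, 0.2439]
tool_rot: [-0.403, -3.114, 0.001]
ft_force: [-0.2, 0.4, -0.9]
gripper_width: 0.999
grip_force: 0.0
```

Run:
```python
from h import *
look("w6");moved("top2")
print(delta((.4325,-.265,.069),75.3))
s=look("s3","side");s=cv2.imread("pics/s3.png")[140:260,220:380];w=cv2.imread("pics/w6.png")
cv2.imwrite("pics/c5.png",np.hstack([cv2.resize(s,(400,300),interpolation=cv2.INTER_CUBIC),cv2.resize(w,(400,300))]))
```

```text
A 418 278 0; B 361 277 141; C 425 210 175; D 358 217 0; P 270 276 1767; (array([  80.5, -516.3,  175.4]), np.float64(-0.1))
```

View pics/c5.png

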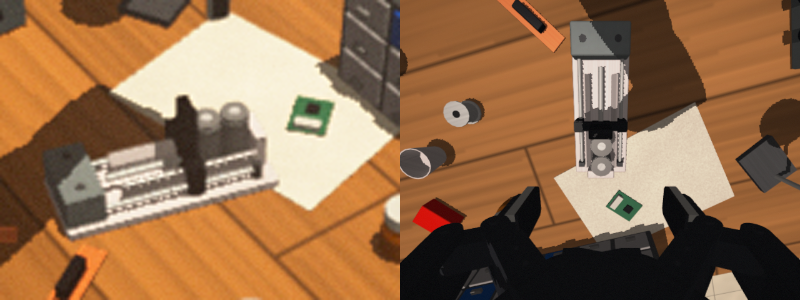

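Both cells stand clamped side by side. Cup A has not moved, so I go for its cell.

{"op": "jog_arm", "data": {"targets": [{"x": 9, "y": -57, "z": 0, "yaw": 0, "grip": 85}, {"x": 18, "y": -114, "z": 0, "yaw": 0, "grip": 85}, {"x": 27, "y": -171, "z": 0, "yaw": 0, "grip": 85}, {"x": 36, "y": -228, "z": 0, "yaw": 0, "grip": 85}, {"x": 45, "y": -285, "z": 0, "yaw": 0, "grip": 85}, {"x": 54, "y": -342, "z": 0, "yaw": 0, "grip": 85}, {"x": 63, "y": -399, "z": 0, "yaw": 0, "grip": 85}, {"x": 72, "y": -456, "z": 30, "yaw": 0, "grip": 85}, {"x": 80, "y": -516, "z": 60, "yaw": 0, "grip": 85}, {"x": 80, "y": -516, "z": 100, "yaw": 0, "grip": 85}]}}

```text
time_s: 19.68
tool_pos: [0.4337, -0.2676, 0.1444]
tool_rot: [0.411, 3.113, -0.002]
ft_force: [1.0, 0.6, -0.3]
gripper_width: 0.997
grip_force: 0.0
```

{"op": "jog_arm", "data": {"targets": [{"x": 0, "y": 0, "z": 10, "yaw": 0, "grip": 85}, {"x": 0, "y": 0, "z": 10, "yaw": 0, "grip": 85}, {"x": 0, "y": 0, "z": 10, "yaw": 0, "grip": 85}, {"x": 0, "y": 0, "z": 10, "yaw": 0, "grip": 85}]}}

```text
time_s: 20.18
tool_pos: [0.4362, -0.2642, 0.1367]
tool_rot: [0.401, 3.113, -0.002]
ft_force: [-0.4, -0.2, -0.2]
gripper_width: 1.0
grip_force: 0.0
```

Run:
```python
from h import *
print(delta((.4325,-.265,.069),75.3))
```

```text
(array([ 3.6, -1.6, 67.7]), np.float64(0.0))
```

{"op": "jog_arm", "data": {"targets": [{"x": 3.5, "y": -1.5, "z": 30, "yaw": 0, "grip": 85}, {"x": 3.5, "y": -1.5, "z": 55, "yaw": 0, "grip": 85}, {"x": 3.5, "y": -1.5, "z": 67, "yaw": 0, "grip": 85}, {"x": 3.5, "y": -1.5, "z": 67, "yaw": 0, "grip": 50}, {"x": 3.5, "y": -1.5, "z": 67, "yaw": 0, "grip": 25}, {"x": 3.5, "y": -1.5, "z": 67, "yaw": 0, "grip": 25}, {"x": 3.5, "y": -1.5, "z": 67, "yaw": 0, "grip": 25}, {"x": 3.5, "y": -1.5, "z": 67, "yaw": 0, "grip": 25}, {"x": 3.5, "y": -1.5, "z": 67, "yaw": 0, "grip": 25}]}}

```text
time_s: 21.3
tool_pos: [0.432, -0.2655, 0.0696]
tool_rot: [0.403, 3.113, -0.002]
ft_force: [-0.5, 0.6, 5.4]
gripper_width: 0.351
grip_force: 78.8
```

Run:
```python
from h import *
for q in((-80,0,250),):print(q,delta(jig(*q),75.3))
```

```text
(-80, 0, 250) (array([-115.9,  517.6, -180.6]), np.float64(-0.1))
```

{"op": "jog_arm", "data": {"targets": [{"x": 0, "y": 0, "z": -40, "yaw": 0, "grip": 25}, {"x": 0, "y": 0, "z": -100, "yaw": 0, "grip": 25}, {"x": -5, "y": 30, "z": -150, "yaw": 0, "grip": 25}, {"x": -20, "y": 85, "z": -170, "yaw": 0, "grip": 25}, {"x": -34, "y": 142, "z": -180, "yaw": 0, "grip": 25}, {"x": -48, "y": 198, "z": -180, "yaw": 0, "grip": 25}, {"x": -62, "y": 254, "z": -180, "yaw": 0, "grip": 25}, {"x": -76, "y": 310, "z": -180, "yaw": 0, "grip": 25}, {"x": -90, "y": 366, "z": -180, "yaw": 0, "grip": 25}, {"x": -104, "y": 424, "z": -180, "yaw": 0, "grip": 25}]}}

```text
time_s: 22.55
tool_pos: [0.6402, 0.1202, 0.2482]
tool_rot: [-0.404, -3.115, 0.0]
ft_force: [1.3, -0.0, -0.9]
gripper_width: 0.348
grip_force: 79.5
```

{"op": "jog_arm", "data": {"targets": [{"x": -6, "y": 47, "z": 0, "yaw": 0, "grip": 25}, {"x": -12, "y": 93, "z": 0, "yaw": 0, "grip": 25}, {"x": -12, "y": 93, "z": 0, "yaw": 0, "grip": 25}, {"x": -12, "y": 93, "z": 0, "yaw": 0, "grip": 25}, {"x": -12, "y": 93, "z": 0, "yaw": 0, "grip": 25}]}}

```text
time_s: 23.18
tool_pos: [0.6745, 0.2042, 0.2485]
tool_rot: [-0.406, -3.115, 0.001]
ft_force: [0.7, -0.0, -1.2]
gripper_width: 0.344
grip_force: 79.7
```

Run:
```python
from h import *
for q in((-80,0,143),(-17,0,143),(-17,0,67)):print(q,delta(jig(*q),75.3))
```

```text
(-80, 0, 143) (array([ -0.7,   1.8, 105.5]), np.float64(-0.1))
(-17, 0, 143) (array([ 62.3,   1.6, 105.5]), np.float64(-0.1))
(-17, 0, 67) (array([ 62.3,   1.7, 181.5]), np.float64(-0.1))
```

{"op": "jog_arm", "data": {"targets": [{"x": 0, "y": 0, "z": 50, "yaw": 0, "grip": 25}, {"x": 0, "y": 0, "z": 85, "yaw": 0, "grip": 25}, {"x": 0, "y": 0, "z": 105, "yaw": 0, "grip": 25}, {"x": 0, "y": 0, "z": 105, "yaw": 0, "grip": 25}, {"x": 13, "y": 0, "z": 105, "yaw": 0, "grip": 25}, {"x": 26, "y": 0, "z": 105, "yaw": 0, "grip": 25}, {"x": 39, "y": 0, "z": 105, "yaw": 0, "grip": 25}, {"x": 52, "y": 0, "z": 105, "yaw": 0, "grip": 25}, {"x": 64, "y": 0, "z": 105, "yaw": 0, "grip": 25}, {"x": 64, "y": 0, "z": 105, "yaw": 0, "grip": 25}]}}

```text
time_s: 24.42
tool_pos: [0.6139, 0.2219, 0.1451]
tool_rot: [0.402, 3.111, 0.0]
ft_force: [3.8, -2.3, 1.9]
gripper_width: 0.345
grip_force: 79.8
```

Run:
```python
from h import *
print(delta(jig(-17,0,67)))
```

```text
(array([-0.4, -0. , 78.1]), None)
```

{"op": "jog_arm", "data": {"targets": [{"x": 1, "y": 0, "z": 15, "yaw": 0, "grip": 25}, {"x": 1, "y": 0, "z": 30, "yaw": 0, "grip": 25}, {"x": 1, "y": 0, "z": 45, "yaw": 0, "grip": 25}, {"x": 1, "y": 0, "z": 58, "yaw": 0, "grip": 25}, {"x": 1, "y": 0, "z": 68, "yaw": 0, "grip": 25}, {"x": 1, "y": 0, "z": 75, "yaw": 0, "grip": 25}, {"x": 1, "y": 0, "z": 78, "yaw": 0, "grip": 25}, {"x": 1, "y": 0, "z": 78, "yaw": 0, "grip": 25}]}}

```text
time_s: 25.42
tool_pos: [0.6118, 0.2219, 0.0666]
tool_rot: [0.403, 3.115, -0.0]
ft_force: [2.5, -2.2, 8.4]
gripper_width: 0.348
grip_force: 80.9
```

{"op": "jog_arm", "data": {"targets": [{"x": 0, "y": 0, "z": 0, "yaw": 0, "grip": 40}, {"x": 0, "y": 0, "z": 0, "yaw": 0, "grip": 60}, {"x": 0, "y": 0, "z": 0, "yaw": 0, "grip": 60}, {"x": 0, "y": 0, "z": 0, "yaw": 0, "grip": 60}, {"x": 0, "y": 0, "z": -30, "yaw": 0, "grip": 85}, {"x": 0, "y": 0, "z": -90, "yaw": 0, "grip": 85}, {"x": 0, "y": 0, "z": -150, "yaw": 0, "grip": 85}, {"x": 0, "y": 0, "z": -200, "yaw": 0, "grip": 85}, {"x": 0, "y": 0, "z": -200, "yaw": 0, "grip": 85}]}}

```text
time_s: 26.55
tool_pos: [0.6144, 0.223, 0.2708]
tool_rot: [0.402, 3.107, 0.007]
ft_force: [-0.3, -0.4, -0.6]
gripper_width: 0.997
grip_force: 0.0
```

Run:
```python
from h import *
print(env.get_obs()["tool_pos"],delta((.50,.135,.30),75.3))
```

```text
[0.61444208 0.22304677 0.27078799] (array([  88. , -114.1,  -30.6]), np.float64(-0.1))
```

{"op": "jog_arm", "data": {"targets": [{"x": 0, "y": -30, "z": -25, "yaw": 0, "grip": 85}, {"x": 0, "y": -60, "z": -40, "yaw": 0, "grip": 85}, {"x": 0, "y": -60, "z": -40, "yaw": 0, "grip": 85}, {"x": 0, "y": -60, "z": -40, "yaw": 0, "grip": 85}, {"x": 0, "y": -60, "z": -40, "yaw": 0, "grip": 85}]}}

```text
time_s: 27.18
tool_pos: [0.5965, 0.1647, 0.3039]
tool_rot: [-0.402, -3.114, 0.001]
ft_force: [1.5, 0.1, -0.7]
gripper_width: 0.997
grip_force: 0.0
```

Run:
```python
from h import *
c=look("w7");look("s4","side")
u=w2px(c,(.44,.155,.01));print(u,[w2px(c,jig(x,0,82)).round(1).tolist() for x in(-84,-52,-20)],w2px(c,jig(-4,0,109)))
w=cv2.imread("pics/w7.png");s=cv2.imread("pics/s4.png")[140:290,210:360]
cv2.imwrite("pics/c6.png",np.hstack([cv2.resize(w[0:300,100:500],(533,400)),cv2.resize(s,(260,260),interpolation=cv2.INTER_CUBIC).astype(np.uint8) if 0 else cv2.copyMakeBorder(cv2.resize(s,(260,260),interpolation=cv2.INTER_CUBIC),0,140,0,0,cv2.BORDER_CONSTANT)]))
# plate fit: orange mask
h=cv2.cvtColor(w,cv2.COLOR_BGR2HSV);print(h[int(u[1])-2:int(u[1])+3,int(u[0])].tolist())
```

```text
[279.60185095  79.21312196] [[373.3, 275.4], [374.4, 248.8], [375.7, 220.9]] [380.49976179 210.87553024]
[[170, 16, 49], [30, 5, 48], [0, 10, 51], [10, 14, 53], [12, 23, 56]]
```

View pics/c6.png

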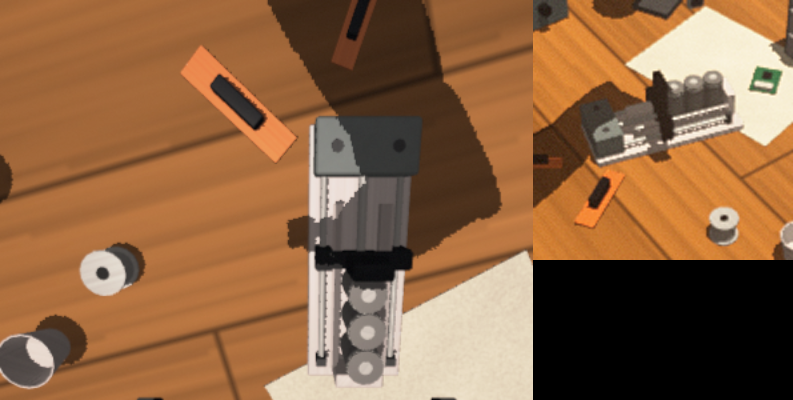

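All three cells stand in line at crop (368,296), (367,332) and (365,368), which matches the predicted pixels. The plate's crop corners are (200,45), (181,70), (297,137) and (276,161), with its rib at (237,101).

Run:
```python
from h import *
c=ld("w7");k=1.3325
P=[px2w(c,(100+x/k,y/k),.005) for x,y in((200,45),(181,70),(276,161),(297,137))]
ctr=np.mean(P,0);e=(P[2]+P[3]-P[0]-P[1])/2;a=np.degrees(np.arctan2(e[1],e[0]))
print(ctr.round(4),np.linalg.norm(e),np.linalg.norm(P[1]-P[0]),a,px2w(c,(100+237/k,100/k),.025))
print(delta((ctr[0],ctr[1],.12),a+90),delta(jig(-66,0,130),75.3))
```

```text
[0.4382 0.1552 0.005 ] 0.11155876556273653 0.026262659946492795 33.45373466035898 [0.43850046 0.15532583 0.025     ]
(array([150.5, -49.3, 184.5]), np.float64(-48.2)) (array([-52.3,  59.8, 174.1]), np.float64(-0.0))
```

{"op": "jog_arm", "data": {"targets": [{"x": 40, "y": -12, "z": 20, "yaw": -10, "grip": 50}, {"x": 80, "y": -25, "z": 60, "yaw": -20, "grip": 50}, {"x": 120, "y": -38, "z": 100, "yaw": -30, "grip": 50}, {"x": 150, "y": -49, "z": 140, "yaw": -40, "grip": 50}, {"x": 150, "y": -49, "z": 180, "yaw": -48, "grip": 50}, {"x": 150, "y": -49, "z": 180, "yaw": -48, "grip": 50}, {"x": 150, "y": -49, "z": 180, "yaw": -48, "grip": 50}, {"x": 150, "y": -49, "z": 180, "yaw": -48, "grip": 50}]}}

```text
time_s: 28.28
tool_pos: [0.4413, 0.1556, 0.127]
tool_rot: [-0.896, 3.007, 0.0]
ft_force: [0.3, 0.2, 0.4]
gripper_width: 0.586
grip_force: 0.0
```

Run:
```python
from h import *
print(delta((.4384,.1553,.018),123.5))
```

```text
(array([  2.9,   1.4, 109. ]), np.float64(-0.3))
```

{"op": "jog_arm", "data": {"targets": [{"x": 2, "y": 1, "z": 40, "yaw": 0, "grip": 50}, {"x": 2, "y": 1, "z": 75, "yaw": 0, "grip": 50}, {"x": 2, "y": 1, "z": 98, "yaw": 0, "grip": 50}, {"x": 2, "y": 1, "z": 107, "yaw": 0, "grip": 50}, {"x": 2, "y": 1, "z": 107, "yaw": 0, "grip": 50}, {"x": 2, "y": 1, "z": 107, "yaw": 0, "grip": 50}]}}

```text
time_s: 29.02
tool_pos: [0.4382, 0.155, 0.0194]
tool_rot: [-0.898, 3.008, 0.0]
ft_force: [0.3, 0.1, 0.6]
gripper_width: 0.585
grip_force: 0.0
```

Run:
```python
from h import *
print(delta((.4384,.1553,.018),123.5))
```

```text
(array([-0.3,  0.1,  1.4]), np.float64(-0.3))
```

{"op": "jog_arm", "data": {"targets": [{"x": 0, "y": 0, "z": 0, "yaw": 0, "grip": 30}, {"x": 0, "y": 0, "z": 0, "yaw": 0, "grip": 8}, {"x": 0, "y": 0, "z": 0, "yaw": 0, "grip": 8}, {"x": 0, "y": 0, "z": 0, "yaw": 0, "grip": 8}, {"x": 0, "y": 0, "z": 0, "yaw": 0, "grip": 8}, {"x": 0, "y": 0, "z": 0, "yaw": 0, "grip": 8}]}}

```text
time_s: 29.78
tool_pos: [0.4376, 0.1547, 0.0192]
tool_rot: [-0.898, 3.009, -0.0]
ft_force: [-0.7, -0.7, 5.6]
gripper_width: 0.14
grip_force: 78.8
```

Run:
```python
from h import *
print(delta(jig(-66,0,200),75.3))
```

```text
(array([-217.9,  -77.5, -180.5]), np.float64(47.9))
```

{"op": "jog_arm", "data": {"targets": [{"x": 0, "y": 0, "z": -40, "yaw": 0, "grip": 8}, {"x": 0, "y": 0, "z": -100, "yaw": 0, "grip": 8}, {"x": 0, "y": 0, "z": -160, "yaw": 8, "grip": 8}, {"x": -45, "y": -15, "z": -180, "yaw": 16, "grip": 8}, {"x": -90, "y": -32, "z": -180, "yaw": 24, "grip": 8}, {"x": -135, "y": -48, "z": -180, "yaw": 32, "grip": 8}, {"x": -180, "y": -64, "z": -180, "yaw": 40, "grip": 8}, {"x": -218, "y": -77, "z": -180, "yaw": 48, "grip": 8}, {"x": -218, "y": -77, "z": -180, "yaw": 48, "grip": 8}, {"x": -218, "y": -77, "z": -180, "yaw": 48, "grip": 8}]}}

```text
time_s: 31.02
tool_pos: [0.6605, 0.2094, 0.1974]
tool_rot: [-0.402, -3.113, 0.002]
ft_force: [0.2, -0.5, -1.7]
gripper_width: 0.137
grip_force: 78.6
```

{"op": "jog_arm", "data": {"targets": [{"x": 0, "y": 0, "z": 30, "yaw": 0, "grip": 8}, {"x": 0, "y": 0, "z": 30, "yaw": 0, "grip": 8}, {"x": 0, "y": 0, "z": 30, "yaw": 0, "grip": 8}]}}

```text
time_s: 31.4
tool_pos: [0.6609, 0.2096, 0.1694]
tool_rot: [0.403, 3.115, 0.0]
ft_force: [-0.1, 0.8, -2.0]
gripper_width: 0.138
grip_force: 78.6
```

Run:
```python
from h import *
print(delta(jig(-66,0,102),75.3))
c=look("w8");w=cv2.imread("pics/w8.png")
print([w2px(c,jig(x,y,z)).round().tolist() for x,y,z in((-4,0,109),(-10,15,150),(-10,-15,150))])
s=look("s5","side");s=cv2.imread("pics/s5.png")[120:270,210:360]
cv2.imwrite("pics/c7.png",np.hstack([cv2.resize(w[60:420,100:580],(533,400)),cv2.copyMakeBorder(cv2.resize(s,(260,260),interpolation=cv2.INTER_CUBIC),0,140,0,0,cv2.BORDER_CONSTANT)]))
```

```text
(array([-1.2, -0.1, 67.4]), np.float64(-0.0))
[[320.0, 165.0], [287.0, 182.0], [352.0, 182.0]]
```

View pics/c7.png

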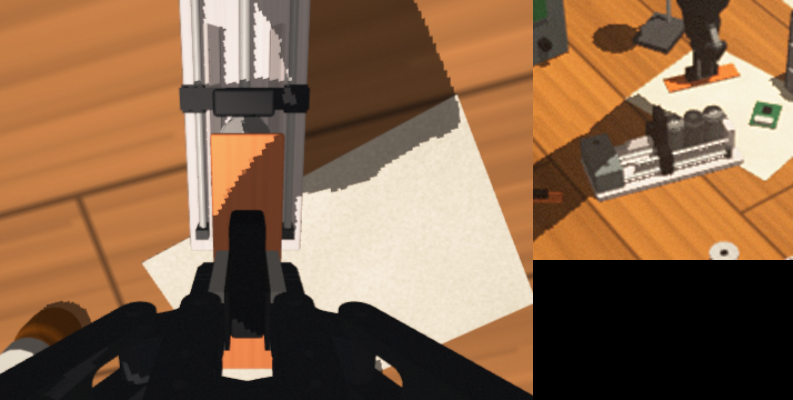

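The plate is held level and in line. Its front edge is at crop row 133 and columns 211-284, centred on the follower at crop column 262 within perspective, and about 5 mm short of its face. Now I lower it.

{"op": "jog_arm", "data": {"targets": [{"x": -1.5, "y": 0, "z": 25, "yaw": 0, "grip": 8}, {"x": -1.5, "y": 0, "z": 45, "yaw": 0, "grip": 8}, {"x": -1.5, "y": 0, "z": 57, "yaw": 0, "grip": 8}, {"x": -1.5, "y": 0, "z": 62, "yaw": 0, "grip": 8}, {"x": -1.5, "y": 0, "z": 65, "yaw": 0, "grip": 8}, {"x": -1.5, "y": 0, "z": 67, "yaw": 0, "grip": 8}, {"x": -1.5, "y": 0, "z": 67, "yaw": 0, "grip": 8}, {"x": -1.5, "y": 0, "z": 67, "yaw": 0, "grip": 8}]}}

```text
time_s: 32.5
tool_pos: [0.6632, 0.2094, 0.1017]
tool_rot: [0.403, 3.115, 0.0]
ft_force: [-0.9, -1.0, -0.9]
gripper_width: 0.136
grip_force: 78.6
```

{"op": "jog_arm", "data": {"targets": [{"x": 0, "y": 0, "z": 1, "yaw": 0, "grip": 8}, {"x": 0, "y": 0, "z": 1, "yaw": 0, "grip": 8}, {"x": 0, "y": 0, "z": 1, "yaw": 0, "grip": 16}, {"x": 0, "y": 0, "z": 1, "yaw": 0, "grip": 40}, {"x": 0, "y": 0, "z": 1, "yaw": 0, "grip": 40}, {"x": 0, "y": 0, "z": -30, "yaw": 0, "grip": 60}, {"x": 0, "y": 0, "z": -90, "yaw": 0, "grip": 85}, {"x": 0, "y": 0, "z": -150, "yaw": 0, "grip": 85}, {"x": 0, "y": 0, "z": -190, "yaw": 0, "grip": 85}, {"x": 0, "y": 0, "z": -190, "yaw": 0, "grip": 85}]}}

```text
time_s: 33.75
tool_pos: [0.6649, 0.2099, 0.296]
tool_rot: [0.403, 3.108, 0.006]
ft_force: [0.1, 0.2, -0.6]
gripper_width: 0.996
grip_force: 0.0
```

Run:
```python
from h import *
moved("top3");print(delta((.60,-.20,.30),75.3))
c=look("w9");w=cv2.imread("pics/w9.png");h=cv2.cvtColor(w,cv2.COLOR_BGR2HSV)
u=w2px(c,jig(-66,0,107));print(u,[w2px(c,jig(x,0,87)).round().tolist() for x in(-10,-122)])
```

```text
A 418 278 178; B 361 277 142; C 425 210 176; D 358 217 0; P 270 276 1734; (array([ -42.5, -412.4,   -7.7]), np.float64(-0.1))
[319.76514896 219.5590223 ] [[320.0, 160.0], [320.0, 266.0]]
```

{"op": "jog_arm", "data": {"targets": [{"x": -6, "y": -58, "z": 0, "yaw": 0, "grip": 85}, {"x": -12, "y": -116, "z": 0, "yaw": 0, "grip": 85}, {"x": -18, "y": -174, "z": 0, "yaw": 0, "grip": 85}, {"x": -24, "y": -232, "z": 0, "yaw": 0, "grip": 85}, {"x": -30, "y": -290, "z": 0, "yaw": 0, "grip": 85}, {"x": -36, "y": -348, "z": 0, "yaw": 0, "grip": 85}, {"x": -42, "y": -412, "z": -7, "yaw": 0, "grip": 85}, {"x": -42, "y": -412, "z": -7, "yaw": 0, "grip": 85}, {"x": -42, "y": -412, "z": -7, "yaw": 0, "grip": 85}, {"x": -42, "y": -412, "z": -7, "yaw": 0, "grip": 85}]}}

```text
time_s: 35.1
tool_pos: [0.5985, -0.1983, 0.2972]
tool_rot: [-0.401, -3.114, -0.001]
ft_force: [-0.6, -0.4, 0.8]
gripper_width: 0.992
grip_force: 0.0
```

```bash
cat >> h.py <<'E'
def rim(c,m,x,y,z=.05,R=12):
    a=np.linspace(0,2*np.pi,72,endpoint=False)
    def f(X,Y,r):
        p=np.array([w2px(c,(X+r*np.cos(q),Y+r*np.sin(q),z)) for q in a]).round().astype(int)
        p=np.clip(p,0,[639,479]);return m[p[:,1],p[:,0]].mean()
    return np.round(max((f(X,Y,.0265)-f(X,Y,.0295),X,Y) for X in x+np.arange(-R,R+1)*.001 for Y in y+np.arange(-R,R+1)*.001),3)
def gmask(n): return (cv2.cvtColor(cv2.imread(f"pics/{n}.png"),cv2.COLOR_BGR2HSV)[:,:,1]<70).astype(np.uint8)
E
python3 - <<'E'
from h import *
c=look("w10");m=gmask("w10");print(env.get_obs()["tool_pos"])
for n,p in dict(A=(.4325,-.265),B=(.437,-.106),C=(.625,-.29),D=(.606,-.0995)).items():print(n,rim(c,m,*p))
w9=cv2.imread("pics/w9.png")[110:310,220:420];
cv2.imwrite("pics/c8.png",np.hstack([cv2.resize(w9,(380,380),interpolation=cv2.INTER_CUBIC),cv2.resize(cv2.imread("pics/w10.png")[0:320,120:520],(420,380-0))]))
E
```

```text
[ 0.59870054 -0.19815594  0.29755241]
A [ 0.792  0.434 -0.265]
B [ 0.917  0.437 -0.106]
C [ 0.792  0.625 -0.29 ]
D [ 0.764  0.606 -0.1  ]
```

View pics/c8.png

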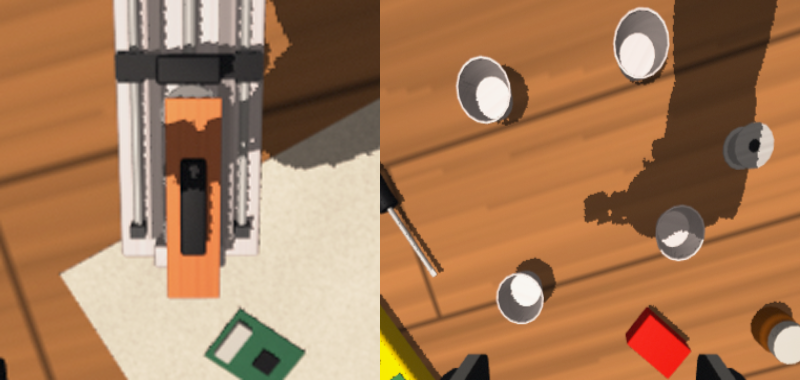

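The plate lies centred on the row, from crop (193,98) to (193,297), just short of the follower. All four cups are empty and upright where expected. I'll stack onto D, starting with B.

Run:
```python
from h import *
print(delta((.437,-.106,.043),75.3))
```

```text
(array([179.4,  48.2, 254.8]), np.float64(0.1))
```

{"op": "jog_arm", "data": {"targets": [{"x": 60, "y": 16, "z": 0, "yaw": 0, "grip": 85}, {"x": 120, "y": 32, "z": 50, "yaw": 0, "grip": 85}, {"x": 180, "y": 48, "z": 110, "yaw": 0, "grip": 85}, {"x": 180, "y": 48, "z": 165, "yaw": 0, "grip": 85}, {"x": 180, "y": 48, "z": 165, "yaw": 0, "grip": 85}, {"x": 180, "y": 48, "z": 165, "yaw": 0, "grip": 85}]}}

```text
time_s: 35.9
tool_pos: [0.4343, -0.1057, 0.1318]
tool_rot: [-0.399, -3.111, -0.001]
ft_force: [0.6, -0.6, 0.2]
gripper_width: 0.994
grip_force: 0.0
```

Run:
```python
from h import *
print(delta((.437,-.106,.043),75.3))
```

```text
(array([-3.1,  0.4, 88.7]), np.float64(0.1))
```

{"op": "jog_arm", "data": {"targets": [{"x": -1, "y": 0, "z": 40, "yaw": 0, "grip": 85}, {"x": -1, "y": 0, "z": 75, "yaw": 0, "grip": 85}, {"x": -1, "y": 0, "z": 89, "yaw": 0, "grip": 85}, {"x": -1, "y": 0, "z": 89, "yaw": 0, "grip": 65}, {"x": -1, "y": 0, "z": 89, "yaw": 0, "grip": 48}, {"x": -1, "y": 0, "z": 89, "yaw": 0, "grip": 48}, {"x": -1, "y": 0, "z": 89, "yaw": 0, "grip": 48}, {"x": -1, "y": 0, "z": 89, "yaw": 0, "grip": 48}], "squeeze": 35}}

```text
time_s: 36.9
tool_pos: [0.4398, -0.1082, 0.0464]
tool_rot: [0.403, 3.112, -0.001]
ft_force: [-1.6, -0.3, 5.9]
gripper_width: 0.606
grip_force: 35.6
```

Run:
```python
from h import *
print(delta((.606,-.1,.15),75.3))
```

```text
(array([-159. ,   50.2, -102.9]), np.float64(-0.1))
```

{"op": "jog_arm", "data": {"targets": [{"x": 0, "y": 0, "z": -30, "yaw": 0, "grip": 48}, {"x": 0, "y": 0, "z": -80, "yaw": 0, "grip": 48}, {"x": -20, "y": 6, "z": -100, "yaw": 0, "grip": 48}, {"x": -70, "y": 22, "z": -103, "yaw": 0, "grip": 48}, {"x": -120, "y": 38, "z": -103, "yaw": 0, "grip": 48}, {"x": -162, "y": 50, "z": -103, "yaw": 0, "grip": 48}, {"x": -162, "y": 50, "z": -103, "yaw": 0, "grip": 48}, {"x": -162, "y": 50, "z": -103, "yaw": 0, "grip": 48}, {"x": -162, "y": 50, "z": -103, "yaw": 0, "grip": 48}]}}

```text
time_s: 38.02
tool_pos: [0.606, -0.1007, 0.1478]
tool_rot: [-0.404, -3.115, 0.0]
ft_force: [0.6, -0.5, -1.5]
gripper_width: 0.609
grip_force: 37.0
```

```bash
cat >> h.py <<'E'
def heldcheck(n):
    c=look(n);m=gmask(n);p=env.get_obs()["tool_pos"];print("TCP",p.round(4));return c,m
E
python3 - <<'E'
from h import *
print(delta((.606,-.1,.061),75.3),env.get_obs()["gripper_width"])
c,m=heldcheck("w11")
print("D in px",w2px(c,(.606,-.1,.05)),"held rim px",w2px(c,(.606,-.1,.153)))
cv2.imwrite("pics/c9.png",cv2.imread("pics/w11.png"))
E
```

```text
(array([ 0.1,  0.7, 86.8]), np.float64(-0.1)) 0.6085554692233653
TCP [ 0.6061 -0.1007  0.1478]
D in px [321.60029411 247.4152387 ] held rim px [321.31645511 315.05343185]
```

View pics/c9.png

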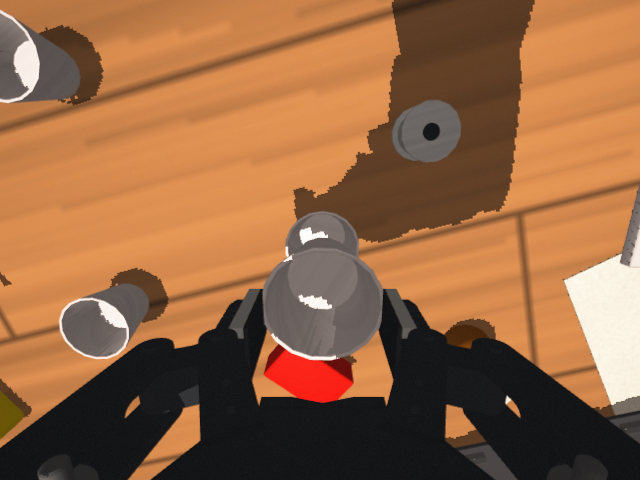

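The held cup's rim spans columns 264-382 and rows 248-360, above cup D, whose rim is at about (322,247). I'll fit where it hangs relative to the TCP.

Run:
```python
from h import *
from scipy.optimize import least_squares as ls
c=ld("w11");a=np.linspace(0,2*np.pi,120)
obs=np.array([264,382,248,360])
def ex(p):
    q=np.array([w2px(c,(p[0]+.0273*np.cos(t),p[1]+.0273*np.sin(t),p[2])) for t in a]);return np.array([q[:,0].min(),q[:,0].max(),q[:,1].min(),q[:,1].max()])
r=ls(lambda p:ex(p)-obs,[.606,-.1,.15],x_scale=.01,diff_step=1e-4);print(r.x.round(4),r.fun.round(1))
R=Ro.from_rotvec(env.get_obs()["tool_rot"]).as_matrix();print(R.T@(r.x-env.get_obs()["tool_pos"]))
r=ls(lambda p:(ex([*p,.1515])-obs),[.606,-.1],x_scale=.01,diff_step=1e-4);print(r.x.round(4),r.fun.round(1))
# D rim visible upper arc
for z in (.05,):print(rim(c,gmask("w11"),.606,-.1,z,8))
```

```text
[ 0.6056 -0.0991  0.1463] [-1.1  1.1  1.2 -1.3]
[0.00086555 0.00144689 0.00151555]
[ 0.6033 -0.0985] [-3.5  3.5 -0.6  1.2]
[ 0.542  0.607 -0.1  ]
```

{"op": "jog_arm", "data": {"targets": [{"x": -1, "y": 0, "z": 25, "yaw": 0, "grip": 48}, {"x": -1, "y": 0, "z": 45, "yaw": 0, "grip": 48}, {"x": -1, "y": 0, "z": 60, "yaw": 0, "grip": 48}, {"x": -1, "y": 0, "z": 70, "yaw": 0, "grip": 48}, {"x": -1, "y": 0, "z": 77, "yaw": 0, "grip": 48}, {"x": -1, "y": 0, "z": 80, "yaw": 0, "grip": 48}, {"x": -1, "y": 0, "z": 80, "yaw": 0, "grip": 48}]}}

```text
time_s: 38.95
tool_pos: [0.6083, -0.1009, 0.0675]
tool_rot: [0.403, 3.115, -0.0]
ft_force: [0.0, -0.5, -0.2]
gripper_width: 0.603
grip_force: 37.0
```

{"op": "jog_arm", "data": {"targets": [{"x": 0, "y": 0, "z": 2, "yaw": 0, "grip": 48}, {"x": 0, "y": 0, "z": 4, "yaw": 0, "grip": 48}, {"x": 0, "y": 0, "z": 6, "yaw": 0, "grip": 48}, {"x": 0, "y": 0, "z": 6, "yaw": 0, "grip": 48}]}}

```text
time_s: 39.45
tool_pos: [0.6086, -0.1013, 0.0616]
tool_rot: [0.404, 3.114, -0.001]
ft_force: [0.9, -1.4, 0.8]
gripper_width: 0.6
grip_force: 37.1
```

{"op": "jog_arm", "data": {"targets": [{"x": 0, "y": 0, "z": 0.5, "yaw": 0, "grip": 60}, {"x": 0, "y": 0, "z": 0, "yaw": 0, "grip": 80}, {"x": 0, "y": 0, "z": 0, "yaw": 0, "grip": 85}, {"x": 0, "y": 0, "z": 0, "yaw": 0, "grip": 85}, {"x": 0, "y": 0, "z": -40, "yaw": 0, "grip": 85}, {"x": 0, "y": 0, "z": -100, "yaw": 0, "grip": 85}, {"x": 0, "y": 0, "z": -160, "yaw": 0, "grip": 85}, {"x": 0, "y": 0, "z": -220, "yaw": 0, "grip": 85}, {"x": -50, "y": 0, "z": -240, "yaw": 0, "grip": 85}, {"x": -50, "y": 0, "z": -240, "yaw": 0, "grip": 85}]}}

```text
time_s: 40.7
tool_pos: [0.6606, -0.1146, 0.3026]
tool_rot: [0.403, 3.11, -0.001]
ft_force: [-0.8, 0.2, -0.9]
gripper_width: 0.991
grip_force: 0.0
```

Run:
```python
from h import *
c,m=heldcheck("w12")
print("D",rim(c,m,.606,-.1,.065),rim(c,m,.606,-.1,.05),"A",rim(c,m,.434,-.265),"C",rim(c,m,.625,-.29))
print(delta((.434,-.265,.043),75.3))
```

```text
TCP [ 0.658  -0.114   0.3011]
D [ 0.861  0.605 -0.099] [ 1.     0.605 -0.099] A [ 0.736  0.432 -0.265] C [ 0.764  0.624 -0.29 ]
(array([ 178.4, -203.2,  257.9]), np.float64(-0.1))
```

Run:
```python
from h import *
c=ld("w12");m=gmask("w12")
for n,X,Y in(("D",.605,-.099),("A",.432,-.265)):
    for z in(.05,.065):
        sc=[]
        for r in np.arange(.024,.031,.0005):
            p=np.array([w2px(c,(X+r*np.cos(q),Y+r*np.sin(q),z)) for q in np.linspace(0,6.28,72)]).round().astype(int);p=np.clip(p,0,[639,479]);sc.append(m[p[:,1],p[:,0]].mean().round(2))
        print(n,z,[float(s) for s in sc])
```

```text
D 0.05 [1.0, 1.0, 1.0, 1.0, 1.0, 1.0, 1.0, 0.93, 0.47, 0.11, 0.0, 0.0, 0.0, 0.0]
D 0.065 [1.0, 1.0, 1.0, 1.0, 0.94, 0.82, 0.46, 0.1, 0.0, 0.0, 0.0, 0.0, 0.0, 0.0]
A 0.05 [1.0, 1.0, 1.0, 1.0, 0.99, 0.94, 0.72, 0.5, 0.31, 0.22, 0.22, 0.21, 0.19, 0.19]
A 0.065 [0.5, 0.49, 0.49, 0.47, 0.46, 0.44, 0.39, 0.39, 0.39, 0.36, 0.35, 0.31, 0.31, 0.28]
```

The rim's apparent radius at D matches 27 mm at z = 65 mm, so B is nested. Next is A.

{"op": "jog_arm", "data": {"targets": [{"x": 40, "y": -45, "z": 0, "yaw": 0, "grip": 85}, {"x": 80, "y": -90, "z": 30, "yaw": 0, "grip": 85}, {"x": 120, "y": -135, "z": 70, "yaw": 0, "grip": 85}, {"x": 160, "y": -180, "z": 120, "yaw": 0, "grip": 85}, {"x": 178, "y": -203, "z": 165, "yaw": 0, "grip": 85}, {"x": 178, "y": -203, "z": 170, "yaw": 0, "grip": 85}, {"x": 178, "y": -203, "z": 170, "yaw": 0, "grip": 85}, {"x": 178, "y": -203, "z": 170, "yaw": 0, "grip": 85}, {"x": 178, "y": -203, "z": 170, "yaw": 0, "grip": 85}]}}

```text
time_s: 41.88
tool_pos: [0.4341, -0.2646, 0.1326]
tool_rot: [0.401, 3.113, -0.002]
ft_force: [0.4, 0.3, -0.3]
gripper_width: 0.996
grip_force: 0.0
```

Run:
```python
from h import *
print(delta((.433,-.265,.043),75.3))
```

```text
(array([ 1.3, -0.6, 89.6]), np.float64(0.0))
```

{"op": "jog_arm", "data": {"targets": [{"x": 1, "y": -0.5, "z": 40, "yaw": 0, "grip": 85}, {"x": 1, "y": -0.5, "z": 75, "yaw": 0, "grip": 85}, {"x": 1, "y": -0.5, "z": 89, "yaw": 0, "grip": 85}, {"x": 1, "y": -0.5, "z": 89, "yaw": 0, "grip": 65}, {"x": 1, "y": -0.5, "z": 89, "yaw": 0, "grip": 48}, {"x": 1, "y": -0.5, "z": 89, "yaw": 0, "grip": 48}, {"x": 1, "y": -0.5, "z": 89, "yaw": 0, "grip": 48}, {"x": 1, "y": -0.5, "z": 89, "yaw": 0, "grip": 48}]}}

```text
time_s: 42.88
tool_pos: [0.4329, -0.2656, 0.044]
tool_rot: [0.403, 3.112, -0.002]
ft_force: [-0.7, 0.6, 6.4]
gripper_width: 0.598
grip_force: 36.4
```

Run:
```python
from h import *
print(delta((.605,-.099,.16),75.3))
```

```text
(array([-124.3,  204.8, -115.8]), np.float64(-0.1))
```

{"op": "jog_arm", "data": {"targets": [{"x": 0, "y": 0, "z": -30, "yaw": 0, "grip": 48}, {"x": 0, "y": 0, "z": -80, "yaw": 0, "grip": 48}, {"x": -20, "y": 32, "z": -110, "yaw": 0, "grip": 48}, {"x": -46, "y": 77, "z": -116, "yaw": 0, "grip": 48}, {"x": -73, "y": 121, "z": -116, "yaw": 0, "grip": 48}, {"x": -100, "y": 165, "z": -116, "yaw": 0, "grip": 48}, {"x": -124, "y": 205, "z": -116, "yaw": 0, "grip": 48}, {"x": -124, "y": 205, "z": -116, "yaw": 0, "grip": 48}, {"x": -124, "y": 205, "z": -116, "yaw": 0, "grip": 48}, {"x": -124, "y": 205, "z": -116, "yaw": 0, "grip": 48}]}}

```text
time_s: 44.12
tool_pos: [0.6027, -0.0991, 0.1584]
tool_rot: [-0.406, -3.115, 0.0]
ft_force: [0.2, -0.0, -0.6]
gripper_width: 0.598
grip_force: 37.2
```

Run:
```python
from h import *
c,m=heldcheck("w13");print(rim(c,m,.605,-.099,.163,8),rim(c,m,.605,-.099,.065,8),env.get_obs()["gripper_width"])
print(delta((.605,-.099,.074),75.3))
```

```text
TCP [ 0.6028 -0.0991  0.1585]
[ 0.542  0.604 -0.099] [ 0.528  0.605 -0.099] 0.6004168400130837
(array([-2.2,  0.7, 84.5]), np.float64(-0.1))
```

{"op": "jog_arm", "data": {"targets": [{"x": -1, "y": 0, "z": 25, "yaw": 0, "grip": 48}, {"x": -1, "y": 0, "z": 45, "yaw": 0, "grip": 48}, {"x": -1, "y": 0, "z": 60, "yaw": 0, "grip": 48}, {"x": -1, "y": 0, "z": 70, "yaw": 0, "grip": 48}, {"x": -1, "y": 0, "z": 76, "yaw": 0, "grip": 48}, {"x": -1, "y": 0, "z": 80, "yaw": 0, "grip": 48}, {"x": -1, "y": 0, "z": 83, "yaw": 0, "grip": 48}, {"x": -1, "y": 0, "z": 83, "yaw": 0, "grip": 48}]}}

```text
time_s: 45.18
tool_pos: [0.605, -0.0985, 0.0755]
tool_rot: [0.403, 3.115, -0.0]
ft_force: [-0.1, -0.4, -1.2]
gripper_width: 0.598
grip_force: 37.2
```

{"op": "jog_arm", "data": {"targets": [{"x": 0, "y": 0, "z": 1, "yaw": 0, "grip": 48}, {"x": 0, "y": 0, "z": 2, "yaw": 0, "grip": 48}, {"x": 0, "y": 0, "z": 2, "yaw": 0, "grip": 60}, {"x": 0, "y": 0, "z": 2, "yaw": 0, "grip": 80}, {"x": 0, "y": 0, "z": 0, "yaw": 0, "grip": 85}, {"x": 0, "y": 0, "z": -40, "yaw": 0, "grip": 85}, {"x": 0, "y": 0, "z": -100, "yaw": 0, "grip": 85}, {"x": 0, "y": 0, "z": -160, "yaw": 0, "grip": 85}, {"x": -50, "y": -30, "z": -220, "yaw": 0, "grip": 85}, {"x": -50, "y": -30, "z": -220, "yaw": 0, "grip": 85}]}}

```text
time_s: 46.42
tool_pos: [0.6476, -0.1416, 0.2991]
tool_rot: [0.404, 3.109, -0.001]
ft_force: [0.3, -0.0, -1.1]
gripper_width: 0.993
grip_force: 0.0
```

```bash
cat >> h.py <<'E'
def rad(c,m,X,Y,z):
    for r in np.arange(.024,.034,.00025):
        p=np.array([w2px(c,(X+r*np.cos(q),Y+r*np.sin(q),z)) for q in np.linspace(0,6.28,72)]).round().astype(int);p=np.clip(p,0,[639,479])
        if m[p[:,1],p[:,0]].mean()<.5:return r
E
python3 - <<'E'
from h import *
c,m=heldcheck("w14")
for z in(.05,.065,.08):
    q=rim(c,m,.605,-.099,z,6);print(z,q,rad(c,m,q[1],q[2],z))
q=rim(c,m,.625,-.29);print("C",q,rad(c,m,q[1],q[2],.05));print(delta((q[1],q[2],.043),75.3))
E
```

```text
TCP [ 0.6486 -0.1427  0.2993]
0.05 [ 0.597  0.608 -0.098] 0.029500000000000005
0.065 [ 0.986  0.607 -0.099] 0.028500000000000004
0.08 [ 0.903  0.606 -0.1  ] 0.027250000000000003
C [ 0.792  0.625 -0.291] 0.027500000000000004
(array([ -13.2, -149.3,  256.4]), np.float64(-0.1))
```

The second cup is nested, with its rim at z = 80 mm and axis (0.606, -0.100). Last is C.

{"op": "jog_arm", "data": {"targets": [{"x": -4, "y": -50, "z": 0, "yaw": 0, "grip": 85}, {"x": -9, "y": -100, "z": 50, "yaw": 0, "grip": 85}, {"x": -13, "y": -149, "z": 110, "yaw": 0, "grip": 85}, {"x": -13, "y": -149, "z": 166, "yaw": 0, "grip": 85}, {"x": -13, "y": -149, "z": 166, "yaw": 0, "grip": 85}, {"x": -13, "y": -149, "z": 166, "yaw": 0, "grip": 85}, {"x": -13, "y": -149, "z": 166, "yaw": 0, "grip": 85}]}}

```text
time_s: 47.35
tool_pos: [0.6221, -0.2874, 0.1324]
tool_rot: [0.401, 3.111, -0.002]
ft_force: [-0.1, -0.4, -0.5]
gripper_width: 0.994
grip_force: 0.0
```

Run:
```python
from h import *
print(delta((.625,-.2905,.043),75.3))
```

```text
(array([-3.1, -2.2, 89.4]), np.float64(0.0))
```

{"op": "jog_arm", "data": {"targets": [{"x": -2.5, "y": -2, "z": 40, "yaw": 0, "grip": 85}, {"x": -2.5, "y": -2, "z": 75, "yaw": 0, "grip": 85}, {"x": -2.5, "y": -2, "z": 89, "yaw": 0, "grip": 85}, {"x": -2.5, "y": -2, "z": 89, "yaw": 0, "grip": 65}, {"x": -2.5, "y": -2, "z": 89, "yaw": 0, "grip": 48}, {"x": -2.5, "y": -2, "z": 89, "yaw": 0, "grip": 48}, {"x": -2.5, "y": -2, "z": 89, "yaw": 0, "grip": 48}, {"x": -2.5, "y": -2, "z": 89, "yaw": 0, "grip": 48}]}}

```text
time_s: 48.35
tool_pos: [0.6236, -0.2908, 0.0431]
tool_rot: [0.403, 3.111, -0.001]
ft_force: [-0.4, 0.0, 5.6]
gripper_width: 0.609
grip_force: 36.2
```

Run:
```python
from h import *
print(delta((.606,-.1,.175),75.3))
```

```text
(array([  65. ,  180. , -132.3]), np.float64(-0.1))
```

{"op": "jog_arm", "data": {"targets": [{"x": 0, "y": 0, "z": -30, "yaw": 0, "grip": 48}, {"x": 0, "y": 0, "z": -80, "yaw": 0, "grip": 48}, {"x": 5, "y": 20, "z": -120, "yaw": 0, "grip": 48}, {"x": 20, "y": 65, "z": -132, "yaw": 0, "grip": 48}, {"x": 40, "y": 110, "z": -132, "yaw": 0, "grip": 48}, {"x": 55, "y": 150, "z": -132, "yaw": 0, "grip": 48}, {"x": 65, "y": 180, "z": -132, "yaw": 0, "grip": 48}, {"x": 65, "y": 180, "z": -132, "yaw": 0, "grip": 48}, {"x": 65, "y": 180, "z": -132, "yaw": 0, "grip": 48}, {"x": 65, "y": 180, "z": -132, "yaw": 0, "grip": 48}]}}

```text
time_s: 49.6
tool_pos: [0.6052, -0.1007, 0.1725]
tool_rot: [0.406, 3.115, -0.001]
ft_force: [-0.7, 0.1, -1.0]
gripper_width: 0.607
grip_force: 36.9
```

Run:
```python
from h import *
c,m=heldcheck("w15");print(rim(c,m,.605,-.099,.18,8),rim(c,m,.606,-.1,.08,8),env.get_obs()["gripper_width"])
print(delta((.606,-.1,.088),75.3))
```

```text
TCP [ 0.6051 -0.1006  0.1724]
[ 0.542  0.606 -0.1  ] [ 0.472  0.603 -0.098] 0.6069269339904736
(array([-0.7,  0.9, 84.4]), np.float64(-0.1))
```

{"op": "jog_arm", "data": {"targets": [{"x": 0, "y": 0, "z": 25, "yaw": 0, "grip": 48}, {"x": 0, "y": 0, "z": 45, "yaw": 0, "grip": 48}, {"x": 0, "y": 0, "z": 60, "yaw": 0, "grip": 48}, {"x": 0, "y": 0, "z": 70, "yaw": 0, "grip": 48}, {"x": 0, "y": 0, "z": 76, "yaw": 0, "grip": 48}, {"x": 0, "y": 0, "z": 80, "yaw": 0, "grip": 48}, {"x": 0, "y": 0, "z": 83, "yaw": 0, "grip": 48}, {"x": 0, "y": 0, "z": 83, "yaw": 0, "grip": 48}]}}

```text
time_s: 50.65
tool_pos: [0.6056, -0.0998, 0.0904]
tool_rot: [0.403, 3.114, -0.001]
ft_force: [-0.4, -0.9, 4.1]
gripper_width: 0.606
grip_force: 37.1
```

{"op": "jog_arm", "data": {"targets": [{"x": 0, "y": 0, "z": 1, "yaw": 0, "grip": 48}, {"x": 0, "y": 0, "z": 2, "yaw": 0, "grip": 48}, {"x": 0, "y": 0, "z": 2, "yaw": 0, "grip": 60}, {"x": 0, "y": 0, "z": 2, "yaw": 0, "grip": 80}, {"x": 0, "y": 0, "z": 0, "yaw": 0, "grip": 85}, {"x": 0, "y": 0, "z": -40, "yaw": 0, "grip": 85}, {"x": 0, "y": 0, "z": -100, "yaw": 0, "grip": 85}, {"x": 0, "y": 0, "z": -160, "yaw": 0, "grip": 85}, {"x": -50, "y": 0, "z": -205, "yaw": 0, "grip": 85}, {"x": -50, "y": 0, "z": -205, "yaw": 0, "grip": 85}]}}

```text
time_s: 51.9
tool_pos: [0.6578, -0.1132, 0.2982]
tool_rot: [0.403, 3.106, -0.001]
ft_force: [-0.1, -0.3, 0.1]
gripper_width: 0.993
grip_force: 0.0
```

Run:
```python
from h import *
c,m=heldcheck("w16")
for z in(.065,.08,.095):
    q=rim(c,m,.605,-.099,z,6);print(z,q,rad(c,m,q[1],q[2],z))
# plate still in place: compare with w9 through top cam
a=cv2.imread("pics/top3.png").astype(int);look("top4","top");b=cv2.imread("pics/top4.png").astype(int);t=ld("top4")
u,v=w2px(t,jig(-66,0,87)).round().astype(int);print(u,v,(np.abs(a-b).max(2)[v-22:v+22,u-18:u+18]>45).sum())
h=cv2.cvtColor(b.astype(np.uint8),cv2.COLOR_BGR2HSV);k=(h[v-25:v+25,u-20:u+20]);o=(k[:,:,0]<16)&(k[:,:,1]>120);yy,xx=np.nonzero(o);print(o.sum(),xx.mean()+u-20,yy.mean()+v-25)
```

```text
TCP [ 0.6558 -0.1128  0.2958]
0.065 [ 0.611  0.607 -0.099] 0.029500000000000005
0.08 [ 1.     0.606 -0.099] 0.028250000000000004
0.095 [ 0.875  0.605 -0.099] 0.027000000000000003
247 194 1090
454 244.58370044052862 198.14757709251103
```

The stack is complete: the top rim is at z = 95 mm and its axis is unchanged. A last check of the plate from the earlier viewpoint.

{"op": "jog_arm", "data": {"targets": [{"x": 9, "y": 54, "z": 0, "yaw": 0, "grip": 85}, {"x": 18, "y": 108, "z": 0, "yaw": 0, "grip": 85}, {"x": 27, "y": 162, "z": 0, "yaw": 0, "grip": 85}, {"x": 36, "y": 216, "z": 0, "yaw": 0, "grip": 85}, {"x": 54, "y": 270, "z": 0, "yaw": 0, "grip": 85}, {"x": 72, "y": 313, "z": 0, "yaw": 0, "grip": 85}, {"x": 72, "y": 313, "z": 0, "yaw": 0, "grip": 85}, {"x": 72, "y": 313, "z": 0, "yaw": 0, "grip": 85}, {"x": 72, "y": 313, "z": 0, "yaw": 0, "grip": 85}]}}

```text
time_s: 53.12
tool_pos: [0.663, 0.2072, 0.2937]
tool_rot: [-0.406, -3.114, 0.002]
ft_force: [0.3, 0.1, 0.6]
gripper_width: 0.992
grip_force: 0.0
```

Run:
```python
from h import *
c,m=heldcheck("w17");im=cv2.imread("pics/w17.png")
# warp both pictures onto the z=87 mm plane in jig coordinates (1 px/mm)
def warp(n):
    c=ld(n);src=np.float32([w2px(c,jig(x,y,87)) for x,y in((-140,-40),(20,-40),(20,40),(-140,40))])
    return cv2.warpPerspective(cv2.imread(f"pics/{n}.png"),cv2.getPerspectiveTransform(src,np.float32([(0,0),(160,0),(160,80),(0,80)])),(160,80))
for n in("w9","w17"):
    h=cv2.cvtColor(warp(n),cv2.COLOR_BGR2HSV).astype(int);o=((h[:,:,0]<18)&(h[:,:,1]>110)).astype(np.uint8)
    k,l,st,ce=cv2.connectedComponentsWithStats(o);i=l[:,:][20:60,20:130];i=np.bincount(i[i>0]).argmax()
    ys,xs=np.nonzero(l==i);r=cv2.minAreaRect(np.column_stack([xs-140,ys-40]).astype(np.float32));print(n,r,st[i])
```

```text
TCP [0.6632 0.2071 0.294 ]
w9 ((-66.50000762939453, -2.0), (110.99998474121094, 29.999996185302734), -0.0) [  18   23  112   31 2644]
w17 ((-67.0, -2.0), (30.0, 112.0), 90.0) [  17   23  113   31 2686]
```

```bash
python3 -c "
from rig import env
print(env.job_done())"
```

```text
the job is handed in; nothing more can be done
None
```

I handed the job in; the rig gave no pass/fail verdict. By my last camera measurements, all three cells present are clamped in the row, the bus plate lies 1 mm along and 2 mm across from where I aimed it, and the four cups stand nested on the bench.

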